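# Set the cast resin bar square in the swivel cradle

## Task

Lift the square cast-resin bar off the sloping grey rack and turn it until its flats sit square between the cheeks of the blue swivel cradle, clear face up and centred, ready for polishing. The cradle's head may stand turned to either side on its foot, so feel for its angle without forcing, and lower the bar, still in the gripper, until it lies fully down on the bed; then let it go. Leave the dropper bottle, the vial and the petri dish where they stand.

Things in the scene. Friction and masses are not known exactly. Their poses are not given: they have to be found in the camera images.
- bar_center (a point): Centre of the loose resin bar, 36 x 36 mm, 150 mm long, 150 to 310 g: clear, beetles inside, 10 mm beige backing. y along its length, z out of the clear face, x across. It starts on the rack turned 35 degrees about its length: z leans 35 degrees from vertical towards the robot, x points up the slope. Its x faces are free to grasp 42 mm either side of the middle, by a tool tilted to come along -z of the bar.
- rack: Fixed grey sloping rack, foot 110 x 142 x 10 mm; origin under its centre, z up, y along the bar, -x to the robot. Bar's centre: 95 mm above the origin. Two brackets 16 mm wide at y = +-58 mm carry the bar's beige face and lower x face (a lip half-way up that face); open between them down to the foot. Lift the bar off along its own z (30 mm clears the lip).
- cradle_seat (a point): Point on the vertical swivel axis of the fixed polishing cradle, at its bed's height (55 mm above the bench); a bar fully down has its centre 18 mm above it. Frame of the steel foot, not of the head: z up, y along the slot when the head stands straight. The blue head swivels about z up to 0.28 rad either way, starts within 0.25 rad of straight, and its angle is NOT reported: find it by touch or by eye.
- cradle: The cradle (foot 104 mm across), origin under its centre. Its head slips at 0.15 N m. Two pairs of white cheeks 24 mm long, 47 mm either side of the axis along the slot; 70 mm open between them for fingers, to 23 mm below the bed. Slot 39 mm wide; cheeks rise 18 mm straight, then splay 4 mm over 7 mm as a lead-in (top 25 mm above bed). It catches a bar within about 0.05 rad; else the bar lands on the tops.
- dropper: Bystander: dropper bottle with a blue cap, 33 mm across, 85 mm tall; origin under its centre. Leave alone.
- vial: Bystander: clear vial with a red cap, 23 mm across, 60 mm tall; origin under its centre. Leave alone.
- petri: Bystander: petri dish, 68 mm across, 15 mm tall; origin under its centre. Leave alone.
Things that resemble listed ones, but are neither listed nor needed, are in the scene too. What is shaped like the cradle but yellow is not meant.

How it is judged (in metres and radians):
On the way, in this order (a step that is already met when the one before it is completed fails the run):
1. the bar is held clear above the rack (z of bar_center in the frame of rack above 0.125 m and contact force between the fingers and bar above 1 N), for 0.2 s.
2. the bar lies fully down between the cheeks, still in the gripper (z of bar_center in the frame of cradle_seat between 0.015 and 0.0205 m and horizontal distance between bar_center and cradle_seat below 0.015 m and angle between bar_center's own z axis and vertical below 0.06 rad and angle between the y axis of bar_center and the y axis of cradle_seat, either way round below 0.35 rad and contact force between the fingers and bar above 0.5 N), for 0.1 s.
At the end, for the whole second after the job is handed in: The bar lies released and at rest on the cradle's bed between both pairs of cheeks: its centre 15 to 20.5 mm above the bed and within 15 mm of the swivel axis, clear face up within 0.06 rad, its length along the slot (within 0.35 rad of the foot's y axis) (z of bar_center in the frame of cradle_seat between 0.015 and 0.0205 m and horizontal distance between bar_center and cradle_seat below 0.015 m and angle between bar_center's own z axis and vertical below 0.06 rad and angle between the y axis of bar_center and the y axis of cradle_seat, either way round below 0.35 rad and linear speed of bar below 0.01 m/s and contact force between the fingers and bar below 0.1 N); the robot touches nothing.
It fails at once if the dropper bottle is pushed more than 20 mm or tipped over (distance of dropper from where it was at the start of the episode above 0.02 m or angle between dropper's own z axis and vertical above 0.5 rad).
It fails at once if the vial is pushed more than 20 mm or tipped over (distance of vial from where it was at the start of the episode above 0.02 m or angle between vial's own z axis and vertical above 0.5 rad).
It fails at once if the petri dish is pushed more than 20 mm or tipped over (distance of petri from where it was at the start of the episode above 0.02 m or angle between petri's own z axis and vertical above 0.5 rad).
It fails at once if the bar is forced against the cradle with more than 80 N (contact force between bar and cradle above 80 N).
It also fails if it takes over 56 s, if anything falls off the work surface, if the arm or the gripper's body presses on something with over 40 N, if the wrist force passes 120 N, or if a joint passes its speed limit or range.

## Robot

A 6-joint arm with a two-finger parallel gripper is mounted at the origin on a cart in front of the work surface, level with it; the furniture and walls round the work are solid. World frame = base frame: x ahead of the robot, y to its left, z up, the work surface at z = 0. Lengths are in m, angles in degrees, forces in N, time in s.
With the tool pointing down it reaches from about 0.4 to 0.825 m from the base axis. Payload 7 kg.
Tool frame: the origin (TCP) lies at the very end of the fingers, on their centre line; the grasp point (between the pads) lies 19 mm behind it; z points along the fingers, y is the direction in which the jaws open and shut (so a half turn about z gives the same grasp; the last joint's range is limited). The gripper opens to 88 mm and grips with 3 to 60 N. Pads are 19 mm wide; open, the fingers measure 130 mm over their backs; the gripper's body (78 mm by 193 mm) begins 47 mm behind the grasp point.
Start: joints at [-48.352, 20.546, 0.682, 0, -70.136, -16.507], TCP at [0.287, -0.611, 0.199] pointing down, gripper open.
Joint ranges: [-176.03, 176.03], [-82.01, 121.73], [-58.28, 71.71], [-173.87, 95.51], [-174.79, -0.11], [-173.66, 173.66]. Speed limits (degrees/s): [136.94, 136.94, 172.46, 180, 180, 180].

## Interface

Orientations are given as [roll, pitch, yaw] about the fixed x, y, z axes, in that order (R = Rz(yaw) Ry(pitch) Rx(roll)).
In Python, from plant import ctrl, snapshot, workorder gives the robot as it stands. The module is installed in compiled form; this text tells all that it offers.
- The arm moves only by the shell command python3 -m creep 'ROWS'. ROWS is JSON, a list of rows, each a list of 5 numbers: the shift along the tool's x, y, z scaled (see below), then the turn about the tool's z scaled (see below), then the finger opening in mm, from 0 to 87.6. A call has exactly 8 rows; each row is the pose to reach, as a shift and turn from the pose commanded when the call began, along the tool's axes at that moment, turning the shorter way round; what a row does not reach only later rows make up. The controller multiplies each number of a shift by 0.1 m and each number of a turn by 180 degrees. A row lasts 1/12 s, in which the tool goes at most 41.7 mm and 7.16 degrees, less where a joint would pass 70% of its speed; a pose out of reach is approached as far as the arm can. A call with a number of a shift or a turn outside -1 to 1 is refused whole. A call with a gripper value outside its range is refused whole. The fingers move at their own pace and stop on an object; the grip force is fixed at half the most. Time passes only in rows, so rows that repeat a pose let the fingers close, or fill a call up. It gives the time, the measured TCP pose, the force and the opening at its end, in the units of the state.
- ctrl.get_obs(): the state, without advancing time (a new reading comes with each control period).
- snapshot(name): name is "scene" or "top"; returns a dict with "img" (480x640x3 uint8, blue, green, red), "camera_matrix" (3x3 intrinsics, pixels), "xyz" and "rotation" of the camera in the world. Camera axes: x right, y up, looking along -z (the intrinsics and any distortion apply to the point x, -y, -z); pixel columns grow to the right and rows downward; lengths in m; the calibration is good to about 2 mm. A picture is of the moment at which its call begins. There is no depth.
- workorder.close_job(): hands the job in, once; it reports no verdict.
The state is a dict: "clock": time; "joint_pos": joint angles; "qvel": joint speeds; "tau": joint torques, N m; "tool_pos": TCP position; "orientation": TCP orientation; "force": force on the tool from outside, world axes, zero at the start; "moment": the same for the moment, N m; "opening": finger opening in m.
Only numpy, scipy, OpenCV 4.12 (cv2) and the standard library are available. Lean on these libraries where they do the work, as an engineer would, in place of code of your own. Each camera call takes 0.05 s, during which the arm holds its last target.

## Working session

There is one attempt and no reset: what is moved stays moved. The work goes in short steps, Python scripts to look and compute and a shell command to move; the robot and the scene stay as the last step left them, time stands still between calls to the robot, and variables do not carry over. Pictures are saved under pics/ and viewed, and the job is handed in when it is done.

```bash
mkdir -p pics; ls
python3 - <<'E'
from plant import ctrl,snapshot
import cv2,pickle
print(ctrl.get_obs())
d={}
for n in("scene","top"):
    s=snapshot(n);d[n]=s;cv2.imwrite(f"pics/{n}0.png",s["img"]);print(n,s["camera_matrix"],s["xyz"],s["rotation"],s.keys())
pickle.dump(d,open("s0.pkl","wb"))
E
```

```text
pics
{'clock': 0.0, 'joint_pos': array([-4.83516836e+01,  2.05916740e+01,  6.33752554e-01, -2.01275675e-02,
       -7.01375518e+01, -1.65091678e+01]), 'qvel': array([-0.05327179,  0.03845807,  0.00667681, -0.0984291 ,  0.06657066,
       -0.01222076]), 'tau': array([-6.93799320e-04, -5.82724464e+01,  2.93061680e+01,  6.99759990e+00,
        6.99918033e-03, -1.43747975e-04]), 'tool_pos': array([ 0.28651203, -0.61057043,  0.19791987]), 'orientation': array([ 1.79903086e+02, -8.99198341e-03, -1.54867698e+02]), 'force': array([ 0.77626877,  0.10017991, -0.08074864]), 'moment': array([-0.03863346, -0.00522656, -0.02034413]), 'opening': 0.08759381325882343}
scene [[553.79981268   0.         325.95270647]
 [  0.         553.79981268 252.29768437]
 [  0.           0.           1.        ]] [0.25482932 0.56581639 0.71083858] [  47.11633995   -0.40194593 -153.29150708] dict_keys(['img', 'camera_matrix', 'xyz', 'rotation'])
top [[565.02907541   0.         318.91349867]
 [  0.         565.02907541 242.97311901]
 [  0.           0.           1.        ]] [ 0.39724742 -0.04337198  1.06096023] [  9.73643351   1.63892618 -90.36179363] dict_keys(['img', 'camera_matrix', 'xyz', 'rotation'])
```

View pics/scene0.png

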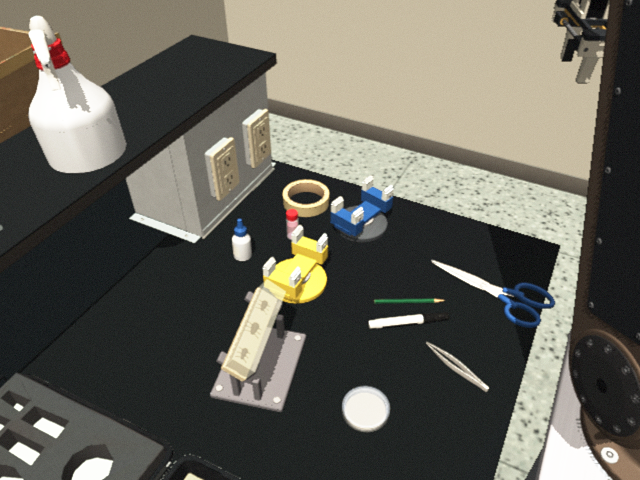

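View pics/top0.png

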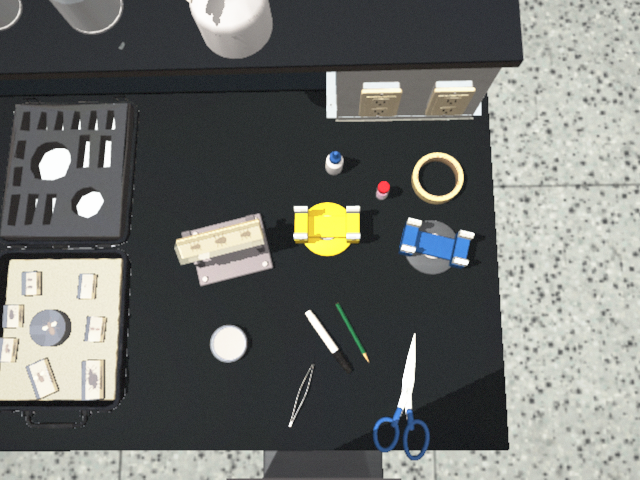

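Top view: the rack with the bar is at about (225,245). There are two cradle shapes, yellow at (328,228) and blue at (435,245). The blue one is the one meant, so I'll confirm it in an enlarged crop.

```bash
cat > h.py <<'E'
import numpy as np,cv2,pickle
from scipy.spatial.transform import Rotation as R
def cam(s):
    return s["camera_matrix"],np.array(s["xyz"]),R.from_euler("xyz",s["rotation"],degrees=True).as_matrix()
def p2w(s,u,v,z):
    K,t,M=cam(s); d=M@np.array([(u-K[0,2])/K[0,0],-(v-K[1,2])/K[1,1],-1.0]); return t+d*(z-t[2])/d[2]
def w2p(s,p):
    K,t,M=cam(s); c=M.T@(np.array(p)-t); return np.array([K[0,2]+K[0,0]*c[0]/-c[2],K[1,2]-K[1,1]*c[1]/-c[2]])
E
python3 - <<'E'
from h import *
d=pickle.load(open("s0.pkl","rb"));s=d["top"];im=s["img"]
a=cv2.resize(im[200:290,385:485],None,fx=4,fy=4,interpolation=cv2.INTER_CUBIC)
b=cv2.resize(im[200:290,165:285],None,fx=4,fy=4,interpolation=cv2.INTER_CUBIC)
cv2.imwrite("pics/c1.png",np.hstack([b[:, :400],a])[:, :800]);cv2.imwrite("pics/c2.png",cv2.resize(d["scene"]["img"][270:420,200:320],None,fx=4,fy=4,interpolation=cv2.INTER_CUBIC))
print("rack foot approx",p2w(s,230,250,.0),"robot base px",w2p(s,[.4,0,0]))
E
```

```text
rack foot approx [0.56784343 0.15585746 0.        ] robot base px [311.88284661 338.56781092]
```

View pics/c1.png

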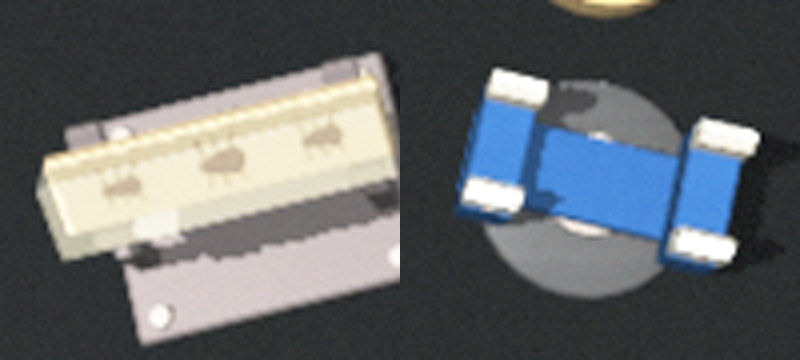

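View pics/c2.png

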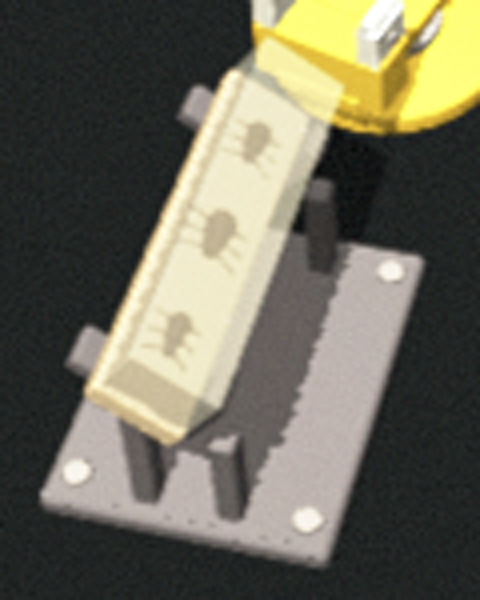

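Run:
```python
from h import *
d=pickle.load(open("s0.pkl","rb"));s=d["top"];im=s["img"]
cv2.imwrite("pics/c3.png",cv2.resize(im[205:295,168:280],None,fx=7,fy=6.6,interpolation=cv2.INTER_CUBIC))
for v in (230,): pass
```

```text
(no output)
```

View pics/c3.png

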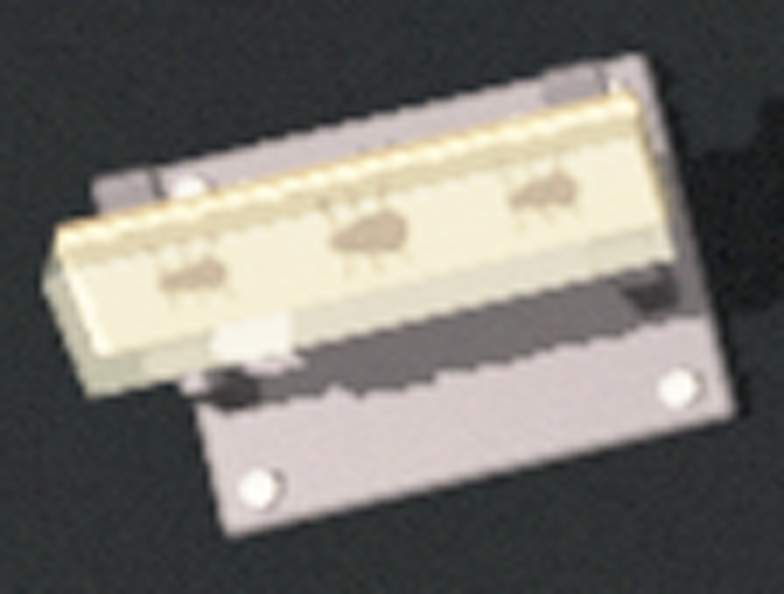

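Run:
```python
from h import *
d=pickle.load(open("s0.pkl","rb"));s=d["top"];im=s["img"]
f=lambda u,v:(168+(u+.5)/7-.5,205+(v+.5)/6.6-.5)
C=[p2w(s,*f(*q),.010)[:2] for q in [(230,535),(737,410),(645,58),(95,180)]]
print("foot",np.round(C,4)); C=np.array(C)
print("edges",[np.linalg.norm(C[i]-C[i-1]) for i in range(4)],"ctr",(C[0]+C[2])/2,(C[1]+C[3])/2)
print("ang y axis",[np.degrees(np.arctan2(*(C[a]-C[b])[[1,0]])) for a,b in((0,1),(3,2))])
B=np.array([p2w(s,*f(*q),.095+.0044)[:2] for q in [(90,397),(677,262)]])
T=np.array([p2w(s,*f(*q),.095-.0044)[:2] for q in [(57,230),(635,95)]])
print("bar",B,T,np.linalg.norm(B[0]-B[1]),"ctr",(B.sum(0)+T.sum(0))/4,"width",np.linalg.norm(B.mean(0)-T.mean(0)),np.degrees(np.arctan2(*(B[0]-B[1])[[1,0]])))
# cradle
g=im[190:300,380:500].astype(int)
hsv=cv2.cvtColor(im,cv2.COLOR_BGR2HSV)
w=((hsv[...,2]>175)&(hsv[...,1]<60)).astype(np.uint8);w[:, :390]=0;w[:,490:]=0;w[:210]=0;w[280:]=0
n,l,st,ce=cv2.connectedComponentsWithStats(w)
for i in range(1,n):
  if st[i,4]>15: print("white",ce[i],st[i],p2w(s,*ce[i],.078))
# foot disc
for nm,m in(("disc",((hsv[...,1]<70)&(hsv[...,2]>60)&(hsv[...,2]<150))),("blue",(hsv[...,0]>100)&(hsv[...,0]<125)&(hsv[...,1]>130))):
  m=m.astype(np.uint8);m[:, :390]=0;m[:,485:]=0;m[:210]=0;m[285:]=0
  cs=max(cv2.findContours(m,cv2.RETR_EXTERNAL,cv2.CHAIN_APPROX_NONE)[0],key=cv2.contourArea)
  print(nm,cv2.boundingRect(cs),cv2.minAreaRect(cs))
cv2.imwrite("pics/c4.png",cv2.resize(im[205:285,390:485],None,fx=8,fy=7,interpolation=cv2.INTER_CUBIC))
```

```text
foot [[0.4992 0.2083]
 [0.5336 0.0724]
 [0.6365 0.0984]
 [0.6023 0.2484]]
edges [np.float64(0.11065855655223071), np.float64(0.1402010998942623), np.float64(0.10615346837858405), np.float64(0.153855310576668)] ctr [0.5678432 0.1533424] [0.5679555  0.16039077]
ang y axis [np.float64(104.21055548371318), np.float64(102.84063332140622)]
bar [[0.52701895 0.22276043]
 [0.56125601 0.07773647]] [[0.57314561 0.23513504]
 [0.6080875  0.0899034 ]] 0.14901048110577864 ctr [0.56737701 0.15638384] width 0.04807157200989603 103.28310463935198
white [414.08695652 221.45652174] [407 217  15   9  92] [ 0.60287691 -0.1849522   0.078     ]
white [466.2020202  233.80808081] [459 230  16   9  99] [ 0.57959033 -0.2753541   0.078     ]
white [408.04210526 248.07368421] [401 244  15   9  95] [ 0.55531601 -0.1727373   0.078     ]
white [430.10344828 256.55172414] [425 254  12   5  29] [ 0.53988159 -0.21065844  0.078     ]
white [460.39583333 260.65625   ] [453 257  16   8  96] [ 0.53209949 -0.26291653  0.078     ]
disc (405, 251, 46, 24) ((426.8195495605469, 264.0518798828125), (46.31486129760742, 19.131450653076172), 14.931416511535645)
blue (399, 224, 72, 45) ((434.0721740722656, 245.24412536621094), (68.64445495605469, 32.288177490234375), 13.781597137451172)
```

View pics/c4.png

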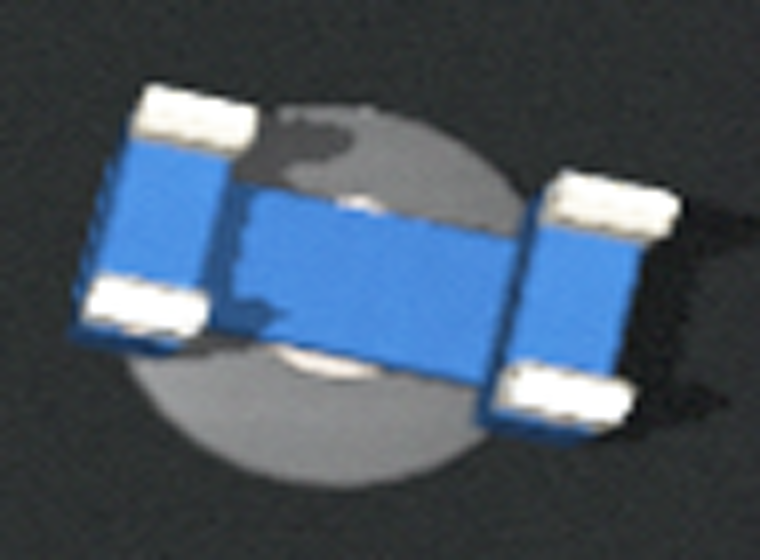

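The blue cradle at (435,245) is confirmed. Its four white cheeks put the slot at about 75.5° with its centre near (0.5675, -0.224). The bar's centre is about (0.5677, 0.1565), with its length at about 103.5°.

The moves only shift and turn about the tool's z, so the tool can't be tilted. I'll grip the tilted bar with a vertical tool, set it on the bench where it tips flat, and regrasp it there.

```bash
python3 -m creep '[[-0.12,0.12,0,0,87],[-0.25,0.25,0,0,87],[-0.37,0.37,0,0,87],[-0.5,0.5,0,0,87],[-0.62,0.62,0,0,87],[-0.75,0.75,0,0,87],[-0.87,0.87,0,0,87],[-1,1,0,0,87]]'
python3 - <<'E'
from h import *
s=pickle.load(open("s0.pkl","rb"))["top"]
print(p2w(s,432.5,247,.006))
E
```

```text
clock: 0.77
tool_pos: [0.3348, -0.4771, 0.1984]
orientation: [180.0, -0.0, -154.9]
force: [0.2, -0.8, 0.3]
opening: 0.0871
[ 0.56843829 -0.22811391  0.006     ]
```

```bash
for i in 1 2 ; do :; done; python3 -m creep '[[-0.12,0.12,0,0,87],[-0.25,0.25,0,0,87],[-0.37,0.37,0,0,87],[-0.5,0.5,0,0,87],[-0.62,0.62,0,0,87],[-0.75,0.75,0,0,87],[-0.87,0.87,0,0,87],[-1,1,0,0,87]]';python3 -m creep '[[-0.12,0.12,0,0,87],[-0.25,0.25,0,0,87],[-0.37,0.37,0,0,87],[-0.5,0.5,0,0,87],[-0.62,0.62,0,0,87],[-0.75,0.75,0,0,87],[-0.87,0.87,0,0,87],[-1,1,0,0,87]]';python3 -m creep '[[-0.12,0.12,0,0,87],[-0.25,0.25,0,0,87],[-0.37,0.37,0,0,87],[-0.5,0.5,0,0,87],[-0.62,0.62,0,0,87],[-0.75,0.75,0,0,87],[-0.87,0.87,0,0,87],[-1,1,0,0,87]]'; python3 -m creep '[[-0.12,0.12,0,-0.03,87],[-0.25,0.25,0,-0.07,87],[-0.37,0.37,0,-0.1,87],[-0.5,0.5,0,-0.14,87],[-0.62,0.62,0,-0.18,87],[-0.75,0.75,0,-0.21,87],[-0.87,0.87,0,-0.25,87],[-1,1,0,-0.28,87]]'
```

```text
clock: 1.43
tool_pos: [0.3828, -0.3441, 0.1986]
orientation: [180.0, -0.0, -154.9]
force: [1.4, -0.1, 0.1]
opening: 0.087
clock: 2.1
tool_pos: [0.4308, -0.2111, 0.1986]
orientation: [180.0, -0.0, -154.9]
force: [0.1, 0.4, 0.4]
opening: 0.0871
clock: 2.77
tool_pos: [0.4788, -0.0782, 0.1986]
orientation: [180.0, -0.0, -154.9]
force: [-0.3, -0.3, -0.1]
opening: 0.0872
clock: 3.43
tool_pos: [0.5268, 0.0547, 0.1985]
orientation: [180.0, -0.0, -104.1]
force: [1.3, -0.1, 0.0]
opening: 0.0872
```

```bash
cat > to.py <<'E'
import sys,numpy as np
from plant import ctrl
from scipy.spatial.transform import Rotation as R
o=ctrl.get_obs(); M=R.from_euler("xyz",o["orientation"],degrees=True).as_matrix()
t=np.array([float(a) for a in sys.argv[1:4]]); yaw=float(sys.argv[4])
d=M.T@(t-o["tool_pos"])/.1
print("rows",np.round(d,3),"turn",round(((o["orientation"][2]-yaw+180)%360-180)/180,4), "clock",o["clock"],"F",np.round(o["force"],1),"M",np.round(o["moment"],2))
E
python3 to.py .5677 .1565 .1985 -76.4
```

```text
rows [-1.087 -0.149 -0.   ] turn -0.1539 clock 3.4333 F [ 1.3 -0.1  0. ] M [0.04 0.09 0.01]
```

```bash
python3 -m creep '[[-0.16,-0.02,0,-0.03,87],[-0.33,-0.05,0,-0.06,87],[-0.5,-0.07,0,-0.09,87],[-0.66,-0.1,0,-0.12,87],[-0.83,-0.12,0,-0.154,87],[-1,-0.149,0,-0.154,87],[-1,-0.149,0,-0.154,87],[-1,-0.149,0,-0.154,87]]'; python3 to.py .5677 .1565 .1985 -76.4
python3 - <<'E'
from plant import snapshot
import cv2,pickle
s=snapshot("top");cv2.imwrite("pics/t1.png",s["img"][130:330,100:340].repeat(3,0).repeat(3,1))
s=snapshot("scene");cv2.imwrite("pics/s1.png",s["img"])
E
```

```text
clock: 4.1
tool_pos: [0.5663, 0.1478, 0.1982]
orientation: [179.9, -0.0, -76.9]
force: [-0.4, -0.9, -0.9]
opening: 0.0872
rows [-0.081 -0.033 -0.003] turn -0.0027 clock 4.1 F [-0.4 -0.9 -0.9] M [0.02 0.16 0.01]
```

View pics/s1.png

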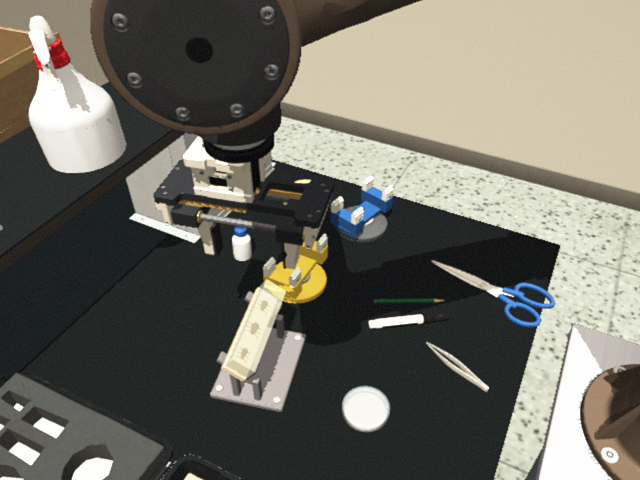

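View pics/t1.png

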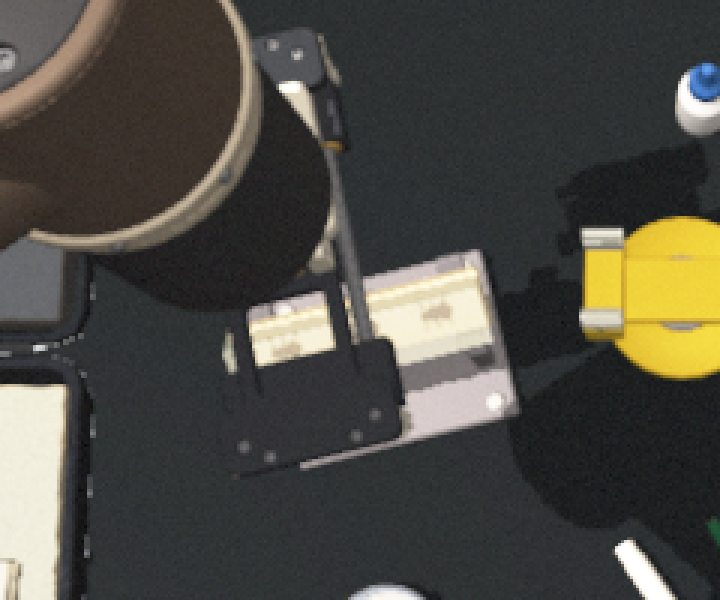

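Run:
```python
from h import *
d=pickle.load(open("s0.pkl","rb"))
a=np.radians(13.6); x=np.array([np.cos(a),np.sin(a)]);y=np.array([-x[1],x[0]]);c=np.array([.5677,.1565])
for n in("scene","top"):
  s=d[n];im=s["img"].copy();P={}
  for h,z in((-.0251,.0044),(.0251,-.0044),(.0044,.0251)):
    q=[w2p(s,[*(c+x*h+y*l),.095+z]) for l in(-.075,.075)]
    cv2.line(im,*[tuple(np.int32(np.round(p*8))) for p in q],(0,0,255),1,cv2.LINE_AA,3)
  cv2.imwrite(f"pics/o_{n}.png",cv2.resize(im[270:420,200:320] if n=="scene" else im[205:295,168:280],None,fx=4,fy=4,interpolation=cv2.INTER_CUBIC))
A=cv2.imread("pics/o_scene.png");B=cv2.imread("pics/o_top.png");B=cv2.copyMakeBorder(B,0,A.shape[0]-B.shape[0],0,0,0)
cv2.imwrite("pics/o.png",cv2.resize(np.hstack([A,B])[:, :],None,fx=.85,fy=.85))
```

```text
(no output)
```

View pics/o.png

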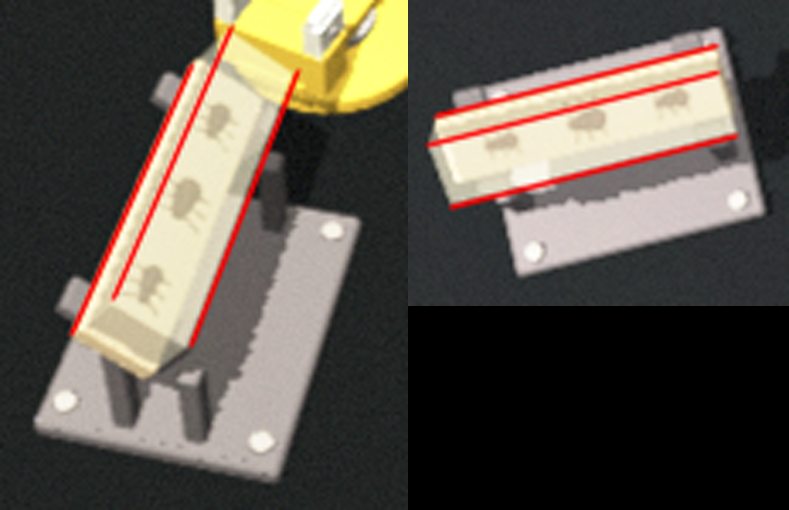

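```bash
python3 -m creep '[[-0.04,-0.01,0,0,87],[-0.085,-0.02,0.1,0,87],[-0.085,-0.02,0.2,0,87],[-0.085,-0.02,0.3,0,87],[-0.085,-0.02,0.4,0,87],[-0.085,-0.02,0.5,0,87],[-0.085,-0.02,0.5,0,87],[-0.085,-0.02,0.5,0,87]]'; python3 to.py .5677 .1565 .0755 -76.4
```

```text
clock: 4.87
tool_pos: [0.566, 0.1555, 0.1479]
orientation: [179.9, -0.0, -76.7]
force: [0.2, 0.3, 1.2]
opening: 0.0871
rows [-0.007 -0.021  0.724] turn -0.0019 clock 4.8667 F [0.2 0.3 1.2] M [ 0.01  0.05 -0.02]
```

```bash
python3 -m creep '[[-0.005,-0.02,0.1,0,87],[-0.005,-0.02,0.2,0,87],[-0.005,-0.02,0.35,0,87],[-0.005,-0.02,0.5,0,87],[-0.005,-0.02,0.65,0,87],[-0.005,-0.02,0.72,0,87],[-0.005,-0.02,0.72,0,87],[-0.005,-0.02,0.72,0,87]]'; python3 to.py .5677 .1565 .0755 -76.4;  python3 - <<'E'
from plant import snapshot
import cv2
s=snapshot("scene");cv2.imwrite("pics/s2.png",cv2.resize(s["img"][200:430,130:370],None,fx=2.5,fy=2.5))
E
```

```text
clock: 5.53
tool_pos: [0.5682, 0.1567, 0.0766]
orientation: [180.0, -0.0, -76.7]
force: [-0.4, 0.0, -0.2]
opening: 0.0871
rows [0.001 0.005 0.011] turn -0.0018 clock 5.5333 F [-0.4  0.  -0.2] M [-0.01  0.08  0.03]
```

View pics/s2.png

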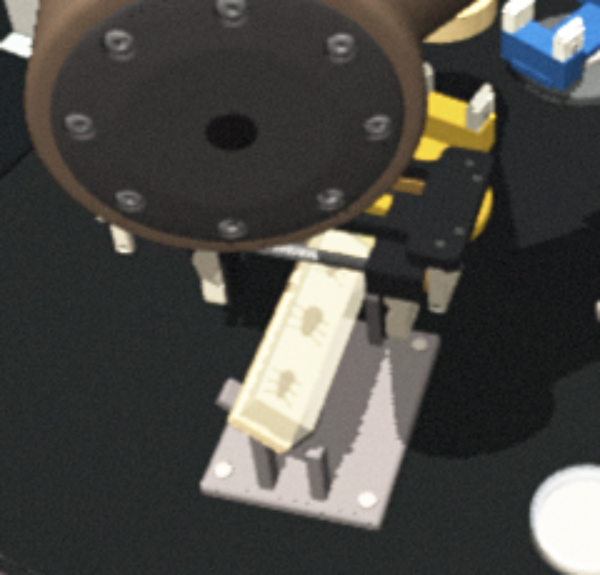

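Run:
```python
from h import *
s=pickle.load(open("s0.pkl","rb"))["scene"]
a=np.radians(13.3); x=np.array([np.cos(a),np.sin(a),0]);c=np.array([.5682,.1567,.0766])
for k in(-.065,-.044,0,.044,.065): print(k,(w2p(s,c+k*x)-[130,200])*2.5)
```

```text
-0.065 [424.66562247 358.62320853]
-0.044 [389.37011832 351.67304974]
0 [316.40805672 337.3058399 ]
0.044 [244.7570322  323.19679088]
0.065 [211.01189078 316.55191933]
```

Run:
```python
from plant import snapshot
import cv2,numpy as np
s=snapshot("scene");i=s["img"][285:360,190:320].astype(float);i=(255*(i/255)**.5).astype(np.uint8);cv2.imwrite("pics/s3.png",cv2.resize(i,None,fx=6,fy=6,interpolation=cv2.INTER_CUBIC))
```

```text
(no output)
```

View pics/s3.png

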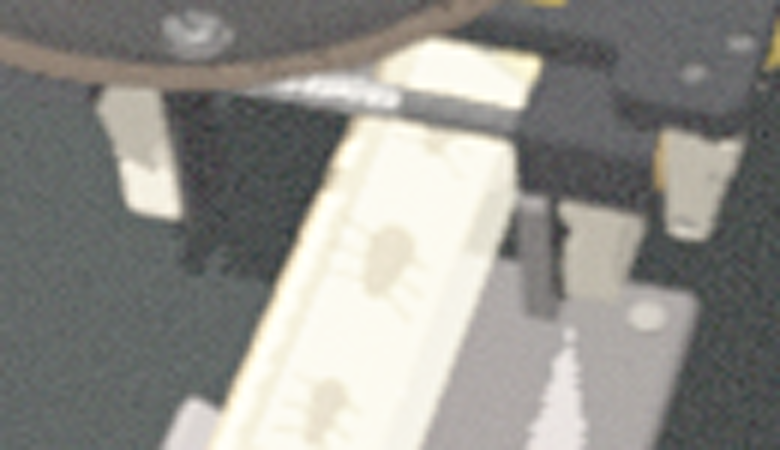

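```bash
python3 -m creep '[[0,0,0.03,0,70],[0,0,0.03,0,60],[0,0,0.03,0,55],[0,0,0.03,0,50],[0,0,0.03,0,47],[0,0,0.03,0,44],[0,0,0.03,0,40],[0,0,0.03,0,36]]'; python3 to.py .5677 .1565 .0755 -76.4;  python3 - <<'E'
from plant import snapshot
import cv2
s=snapshot("scene");cv2.imwrite("pics/s4.png",cv2.resize(s["img"][200:430,130:370],None,fx=2.5,fy=2.5))
E
```

```text
clock: 6.3
tool_pos: [0.5667, 0.1562, 0.0736]
orientation: [179.8, -0.0, -76.8]
force: [-9.3, 0.7, 8.1]
opening: 0.0397
rows [-0.    -0.011 -0.019] turn -0.002 clock 6.3 F [-9.3  0.7  8.1] M [ 0.52  4.25 -0.1 ]
```

View pics/s4.png

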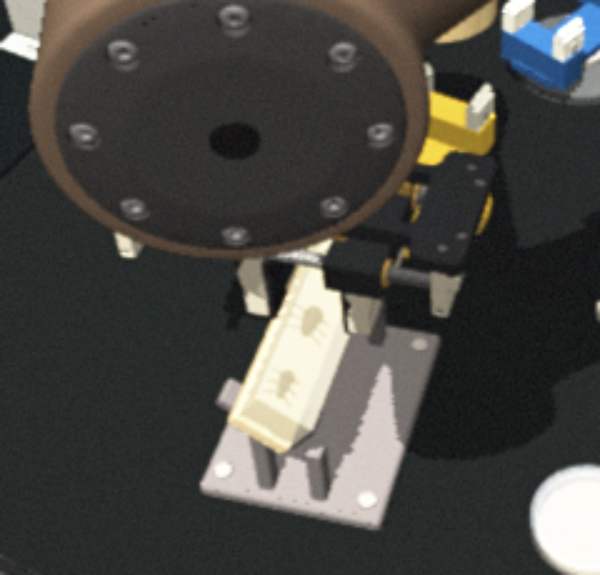

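```bash
python3 -m creep '[[0,0,0,0,28],[0,0,-0.02,0,28],[0,0,-0.06,0,28],[0,0,-0.12,0,28],[0,0,-0.2,0,28],[0,0,-0.3,0,28],[0,0,-0.4,0,28],[0,0,-0.5,0,28]]'; python3 to.py .5677 .1565 .0755 -76.4;  python3 - <<'E'
from plant import snapshot
import cv2
s=snapshot("scene");cv2.imwrite("pics/s5.png",cv2.resize(s["img"][200:430,130:370],None,fx=2.5,fy=2.5))
E
```

```text
clock: 7.02
tool_pos: [0.5684, 0.1569, 0.1252]
orientation: [-180.0, 0.0, -76.7]
force: [0.0, 0.2, 0.5]
opening: 0.0282
rows [0.002 0.009 0.497] turn -0.0019 clock 7.0167 F [0.  0.2 0.5] M [-0.02  0.08 -0.08]
```

View pics/s5.png

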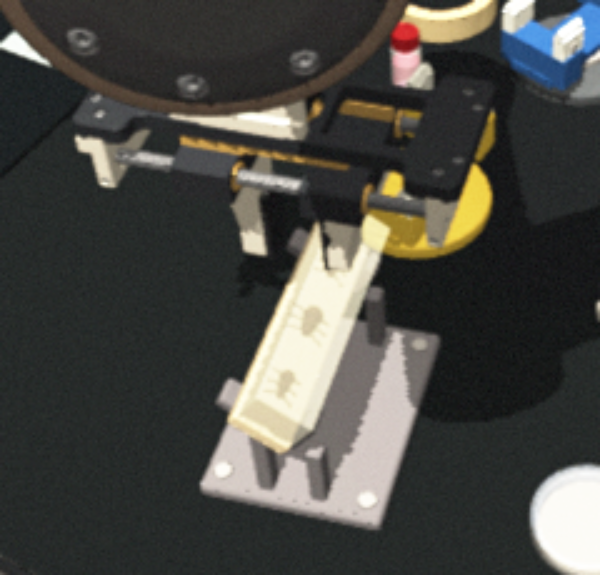

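Run:
```python
import cv2,numpy as np
A=[cv2.imread(f"pics/s{k}.png")[230:470,180:400] for k in(2,4,5)]
cv2.imwrite("pics/cmp.png",cv2.resize(np.hstack(A),(792,290)))
```

```text
(no output)
```

View pics/cmp.png

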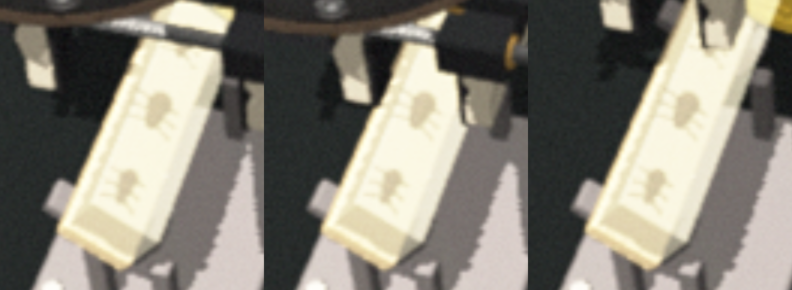

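Run:
```python
from h import *
from plant import snapshot
s=snapshot("scene");im=s["img"].copy()
a=np.radians(13.3); x=np.array([np.cos(a),np.sin(a),0]);y=np.array([-x[1],x[0],0]);c=np.array([.5684,.1569,.1252])
big=cv2.resize(im[250:350,200:320],None,fx=6,fy=6,interpolation=cv2.INTER_CUBIC)
for k in(-.0141,.0141,-.035,.035):
  for l in (-.0095,.0095):
    p=(w2p(s,c+k*x+l*y)-[200,250])*6+2.5
    cv2.circle(big,tuple(np.int32(p)),3,(0,0,255) if l>0 else (255,0,255),-1)
cv2.imwrite("pics/s6.png",big)
cv2.imwrite("pics/t6.png",snapshot("top")["img"][150:310,140:340].repeat(3,0).repeat(3,1))
```

```text
(no output)
```

View pics/s6.png

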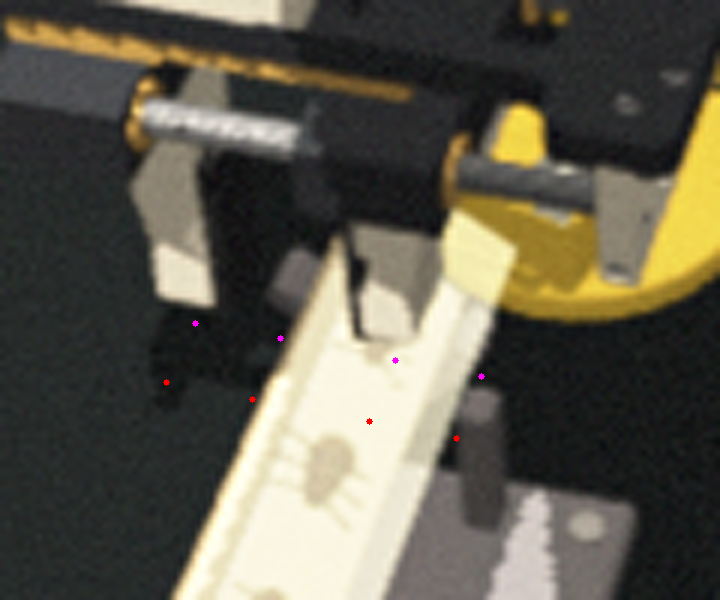

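View pics/t6.png

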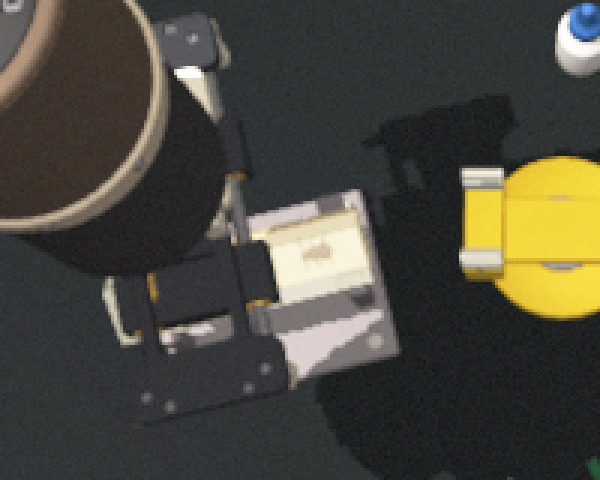

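Run:
```python
from h import *
s=pickle.load(open("s0.pkl","rb"))["scene"]
def t(c,yaw,k,l,name):
  a=np.radians(yaw+90); x=np.array([np.cos(a),np.sin(a),0]);y=np.array([-x[1],x[0],0])
  for dz in(0,.01,.02,.03): print(name,dz,np.round(w2p(s,np.array(c)+k*x+l*y+[0,0,dz]),1))
t([.5684,.1569,.1252],-76.7,-.0141,.0095,"s6 front inner near; seen (260,306.5)")
t([.5684,.1569,.1252],-76.7,.035,.0095,"s6 back outer near; seen (226.5,300)")
t([.5682,.1567,.0766],-76.7,-.044,.0095,"s2 front inner near; seen (285,333)")
t([.5682,.1567,.0766],-76.7,.065,.0095,"s2 back outer near; seen (211.5,320)")
```

```text
s6 front inner near; seen (260,306.5) 0 [261.1 319.9]
s6 front inner near; seen (260,306.5) 0.01 [260.6 315.1]
s6 front inner near; seen (260,306.5) 0.02 [260.1 310.2]
s6 front inner near; seen (260,306.5) 0.03 [259.5 305.3]
s6 back outer near; seen (226.5,300) 0 [227.4 313.4]
s6 back outer near; seen (226.5,300) 0.01 [226.6 308.6]
s6 back outer near; seen (226.5,300) 0.02 [225.7 303.7]
s6 back outer near; seen (226.5,300) 0.03 [224.9 298.8]
s2 front inner near; seen (285,333) 0 [283.9 345.8]
s2 front inner near; seen (285,333) 0.01 [283.5 341.5]
s2 front inner near; seen (285,333) 0.02 [283.2 337. ]
s2 front inner near; seen (285,333) 0.03 [282.9 332.5]
s2 back outer near; seen (211.5,320) 0 [212.  331.6]
s2 back outer near; seen (211.5,320) 0.01 [211.  327.2]
s2 back outer near; seen (211.5,320) 0.02 [210.1 322.7]
s2 back outer near; seen (211.5,320) 0.03 [209.1 318.1]
```

Run:
```python
from h import *
s=pickle.load(open("s0.pkl","rb"))["scene"]
a=np.radians(13.3); x=np.array([np.cos(a),np.sin(a),0]);y=np.array([-x[1],x[0],0]);c=np.array([.5684,.1569,.1252])
for dz in(.04,.066,.093):
  print(dz,[(l,np.round(w2p(s,c+k*x+l*y+[0,0,dz]))) for k in(-.0965,) for l in(-.039,0,.039)])
cv2.imwrite("pics/g.png",cv2.resize(cv2.imread("pics/s1.png")[120:270,140:350],None,fx=3.8,fy=3.8,interpolation=cv2.INTER_CUBIC))
```

```text
0.04 [(-0.039, array([328., 285.])), (0, array([321., 306.])), (0.039, array([314., 329.]))]
0.066 [(-0.039, array([328., 272.])), (0, array([321., 293.])), (0.039, array([314., 315.]))]
0.093 [(-0.039, array([328., 257.])), (0, array([321., 278.])), (0.039, array([313., 300.]))]
```

View pics/g.png

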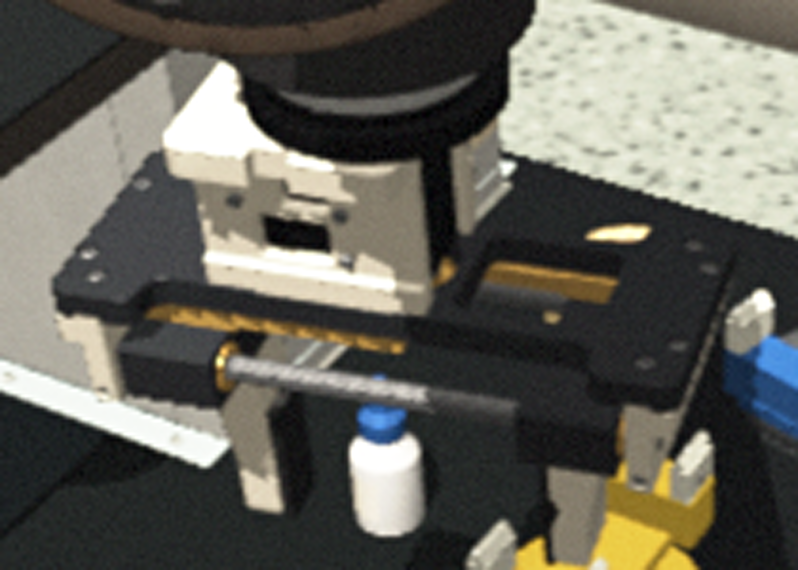

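Run:
```python
from h import *
s=pickle.load(open("s0.pkl","rb"))["top"]
a=np.radians(13.1); x=np.array([np.cos(a),np.sin(a),0]);y=np.array([-x[1],x[0],0]);c=np.array([.5663,.1478,.198])
for h in(.08,.10,.12,.14):
  print(h,[np.round((w2p(s,c+k*x+l*y+[0,0,h])-[100,130])*3) for k,l in((-.0965,.039),(-.0965,-.039))])
ss=pickle.load(open("s0.pkl","rb"))["scene"]
print("scene plate corner; seen (g) ~(690,400)->",140+690/3.8,120+400/3.8)
for h in(.08,.10,.12,.14): print(h,[np.round(w2p(ss,c+k*x+l*y+[0,0,h])) for k,l in((-.0965,.039),(-.0965,-.039),(.0965,.039))])
```

```text
0.08 [array([258., 488.]), array([422., 449.])]
0.1 [array([247., 485.]), array([414., 444.])]
0.12 [array([235., 481.]), array([407., 439.])]
0.14 [array([222., 477.]), array([399., 434.])]
scene plate corner; seen (g) ~(690,400)-> 321.57894736842104 225.26315789473685
0.08 [array([318., 260.]), array([334., 218.]), array([161., 233.])]
0.1 [array([318., 247.]), array([334., 205.]), array([157., 220.])]
0.12 [array([318., 234.]), array([334., 192.]), array([154., 207.])]
0.14 [array([318., 219.]), array([335., 178.]), array([150., 192.])]
```

The squeeze slipped because the fingers held the bar too high. In the scene view the visible tips lie about 27 mm above the reported TCP, which agrees with the 39.7 mm chord at the grip. I'll reopen and go about 26 mm deeper, checking forces.

```bash
python3 -m creep '[[0,0,0,0,87],[0,0,0,0,87],[0,0,0,0,87],[0,0,0.1,0,87],[0,0,0.2,0,87],[0,0,0.35,0,87],[0,0,0.5,0,87],[0,0,0.5,0,87]]';  python3 -m creep '[[0,0,0.04,0,87],[0,0,0.08,0,87],[0,0,0.12,0,87],[0,0,0.16,0,87],[0,0,0.2,0,87],[0,0,0.23,0,87],[0,0,0.26,0,87],[0,0,0.26,0,87]]'; python3 to.py .5677 .1565 .0495 -76.4;python3 - <<'E'
from plant import snapshot
import cv2
s=snapshot("scene");cv2.imwrite("pics/s7.png",cv2.resize(s["img"][230:380,170:330],None,fx=5,fy=4,interpolation=cv2.INTER_CUBIC))
E
```

```text
clock: 7.83
tool_pos: [0.5656, 0.1556, 0.0696]
orientation: [179.6, -0.1, -76.8]
force: [-0.6, -1.1, -0.9]
opening: 0.0759
clock: 8.5
tool_pos: [0.5679, 0.1567, 0.0473]
orientation: [180.0, -0.0, -76.7]
force: [0.2, 0.4, -0.2]
opening: 0.0869
rows [ 0.001  0.002 -0.022] turn -0.0019 clock 8.5 F [ 0.2  0.4 -0.2] M [-0.03  0.15  0.03]
```

View pics/s7.png

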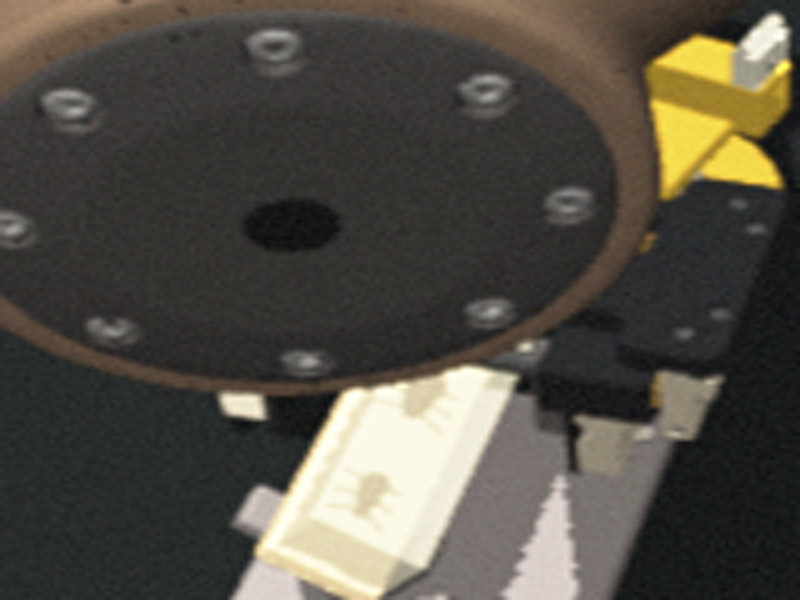

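```bash
python3 -m creep '[[0,0,0,0,65],[0,0,0,0,56],[0,0,0,0,52],[0,0,0,0,48],[0,0,0,0,44],[0,0,0,0,38],[0,0,0,0,32],[0,0,0,0,28]]'; python3 to.py .5677 .1565 .0495 -76.4;python3 - <<'E'
from plant import snapshot
import cv2
s=snapshot("scene");cv2.imwrite("pics/s8.png",cv2.resize(s["img"][230:380,170:330],None,fx=5,fy=4,interpolation=cv2.INTER_CUBIC))
E
```

```text
clock: 9.22
tool_pos: [0.5683, 0.1569, 0.048]
orientation: [-180.0, 0.0, -76.7]
force: [0.2, -0.8, 0.5]
opening: 0.0478
rows [ 0.002  0.007 -0.015] turn -0.0018 clock 9.2167 F [ 0.2 -0.8  0.5] M [-0.    0.07 -0.  ]
```

View pics/s8.png

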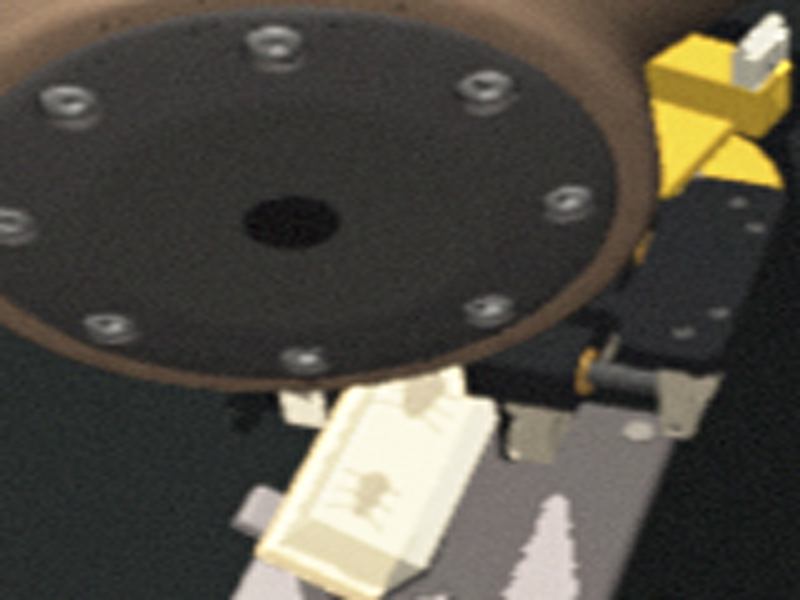

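```bash
python3 -m creep '[[0,0,0,0,10],[0,0,0,0,10],[0,0,-0.03,0,10],[0,0,-0.07,0,10],[0,0,-0.12,0,10],[0,0,-0.18,0,10],[0,0,-0.24,0,10],[0,0,-0.3,0,10]]'; python3 to.py .5677 .1565 .0495 -76.4;python3 - <<'E'
from plant import snapshot
import cv2
s=snapshot("scene");cv2.imwrite("pics/s9.png",cv2.resize(s["img"][230:380,170:330],None,fx=5,fy=4,interpolation=cv2.INTER_CUBIC))
E
```

```text
clock: 9.93
tool_pos: [0.5682, 0.1568, 0.0787]
orientation: [-180.0, 0.0, -76.7]
force: [0.4, 0.8, -1.6]
opening: 0.0475
rows [0.002 0.006 0.292] turn -0.0019 clock 9.9333 F [ 0.4  0.8 -1.6] M [-0.    0.13 -0.06]
```

View pics/s9.png

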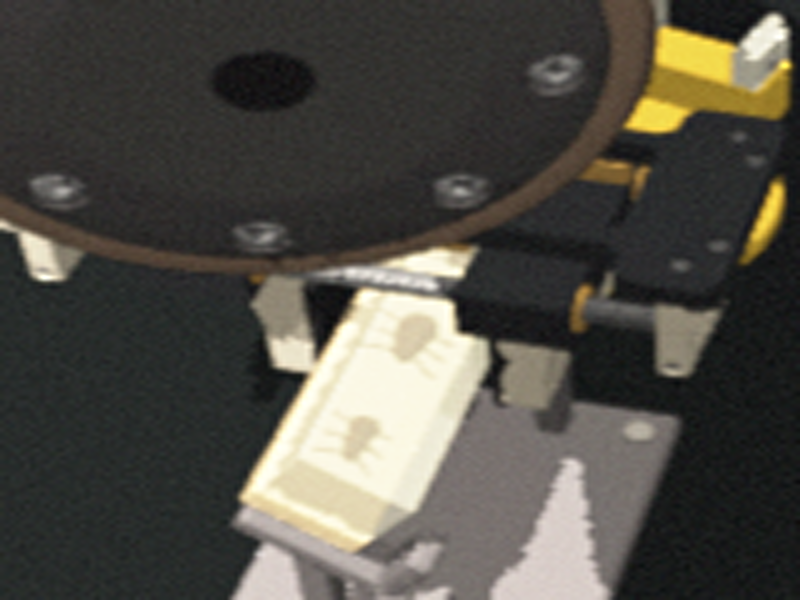

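The bar is lifted off, held tilted with the opening steady at 47.5 mm. Next I'll raise it and set it on free bench near top-view pixel (384,310).

```bash
python3 -m creep '[[0,0,-0.08,0,10],[0,0,-0.2,0,10],[0,0,-0.32,0,10],[0,0,-0.44,0,10],[0,0,-0.56,0,10],[0,0,-0.65,0,10],[0,0,-0.7,0,10],[0,0,-0.7,0,10]]'
python3 - <<'E'
from h import *
s=pickle.load(open("s0.pkl","rb"))["top"]
print(p2w(s,384,310,.01))
from plant import snapshot
s=snapshot("scene");cv2.imwrite("pics/s10.png",s["img"][150:400,100:400].repeat(2,0).repeat(2,1))
E
python3 to.py .47 -.13 .15 -76.7
```

```text
clock: 10.65
tool_pos: [0.5688, 0.1571, 0.1492]
orientation: [-179.9, 0.0, -76.7]
force: [1.2, 0.7, -2.0]
opening: 0.0476
[ 0.45107272 -0.13372862  0.01      ]
rows [ 2.568  1.615 -0.02 ] turn -0.0002 clock 10.7 F [-1.1  0.6 -2.1] M [-0.01  0.12  0.03]
```

View pics/s10.png

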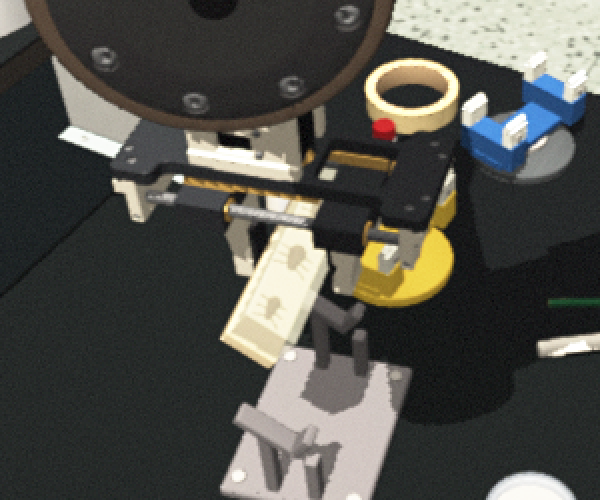

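```bash
python3 -m creep '[[0.1,0.07,0,0.03,10],[0.22,0.15,0,0.06,10],[0.35,0.25,0,0.1,10],[0.48,0.34,0,0.14,10],[0.61,0.43,0,0.18,10],[0.74,0.52,0,0.22,10],[0.87,0.61,0,0.26,10],[1,0.7,0,0.29,10]]'; python3 to.py .452 -.134 .15 -170
```

```text
clock: 11.37
tool_pos: [0.522, 0.0426, 0.1469]
orientation: [179.9, -0.1, -129.3]
force: [0.1, -0.9, -1.6]
opening: 0.0471
rows [ 1.81  -0.577 -0.029] turn 0.226 clock 11.3667 F [ 0.1 -0.9 -1.6] M [-0.   -0.03 -0.07]
```

```bash
python3 -m creep '[[0.12,-0.03,0,0.03,10],[0.25,-0.08,0,0.06,10],[0.37,-0.12,0,0.1,10],[0.5,-0.16,0,0.13,10],[0.62,-0.2,0,0.16,10],[0.75,-0.24,0,0.19,10],[0.87,-0.28,0,0.21,10],[1,-0.32,0,0.223,10]]'; python3 to.py .452 -.134 .15 -170
```

```text
clock: 12.03
tool_pos: [0.4842, -0.0551, 0.1471]
orientation: [180.0, -0.1, -169.3]
force: [-0.4, 0.8, -2.3]
opening: 0.0476
rows [ 0.464 -0.715 -0.029] turn 0.0041 clock 12.0333 F [-0.4  0.8 -2.3] M [-0.05 -0.05  0.04]
```

```bash
python3 -m creep '[[0.08,-0.12,0,0,10],[0.16,-0.24,0,0,10],[0.24,-0.36,0,0,10],[0.32,-0.48,0.1,0,10],[0.4,-0.6,0.2,0,10],[0.46,-0.71,0.35,0,10],[0.46,-0.71,0.5,0,10],[0.46,-0.71,0.5,0,10]]'; python3 to.py .452 -.134 .048 -170;python3 - <<'E'
from plant import snapshot
import cv2
a=snapshot("scene")["img"][140:380,230:500];cv2.imwrite("pics/s11.png",cv2.resize(a,None,fx=2.5,fy=2.5))
a=snapshot("top")["img"][180:400,280:500];cv2.imwrite("pics/t11.png",cv2.resize(a,None,fx=2.5,fy=2.5))
E
```

```text
clock: 12.7
tool_pos: [0.4506, -0.1336, 0.095]
orientation: [179.9, -0.3, -169.2]
force: [-0.3, -0.0, -3.4]
opening: 0.0477
rows [-0.016 -0.007  0.47 ] turn 0.0046 clock 12.7 F [-0.3 -0.  -3.4] M [-0.02  0.15 -0.03]
```

View pics/s11.png

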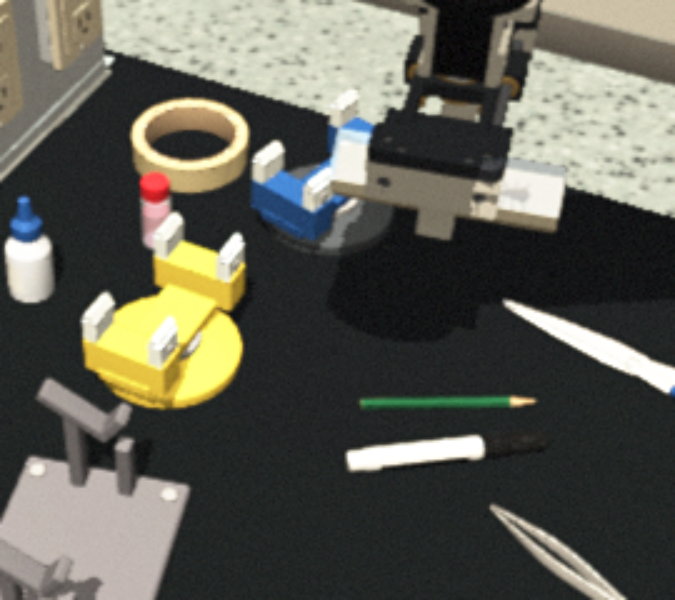

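View pics/t11.png

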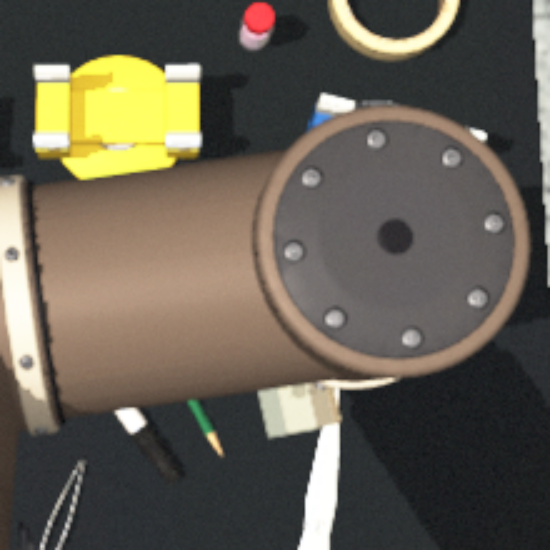

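Run:
```python
from plant import snapshot
import cv2,numpy as np
a=snapshot("scene")["img"][150:290,330:480].astype(float);a=(255*(a/255)**.6).astype(np.uint8);cv2.imwrite("pics/s12.png",cv2.resize(a,None,fx=4.2,fy=4.2,interpolation=cv2.INTER_CUBIC))
```

```text
(no output)
```

View pics/s12.png

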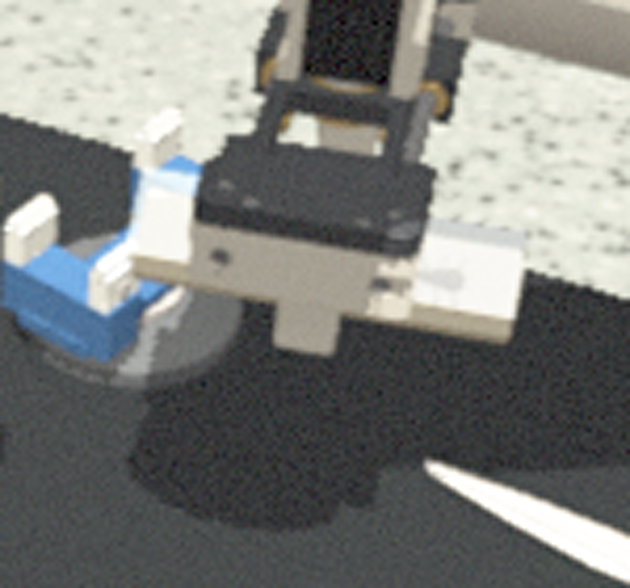

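```bash
python3 -m creep '[[-0.01,0,0.1,0,10],[-0.01,0,0.25,0,10],[-0.01,0,0.4,0,10],[-0.01,0,0.55,0,10],[-0.01,0,0.7,0,10],[-0.01,0,0.8,0,10],[-0.01,0,0.85,0,10],[-0.01,0,0.85,0,10]]'; python3 to.py .452 -.134 -.022 -170;python3 - <<'E'
from plant import snapshot
import cv2,numpy as np
a=snapshot("scene")["img"][150:290,330:480].astype(float);a=(255*(a/255)**.6).astype(np.uint8);cv2.imwrite("pics/s13.png",cv2.resize(a,None,fx=4.2,fy=4.2,interpolation=cv2.INTER_CUBIC))
E
```

```text
clock: 13.52
tool_pos: [0.4544, -0.1325, 0.0127]
orientation: [-180.0, -0.0, -169.0]
force: [-0.2, 0.8, -2.8]
opening: 0.0478
rows [ 0.026 -0.01   0.347] turn 0.0054 clock 13.5167 F [-0.2  0.8 -2.8] M [0.02 0.03 0.03]
```

View pics/s13.png

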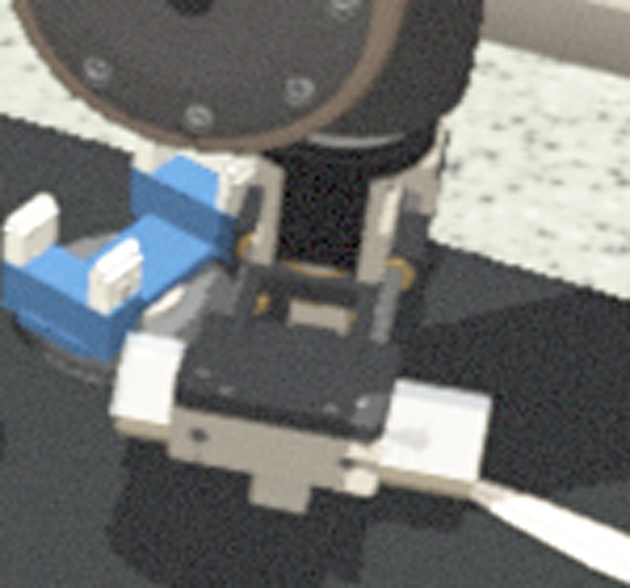

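```bash
python3 -m creep '[[0,0,0.04,0,10],[0,0,0.08,0,10],[0,0,0.12,0,10],[0,0,0.16,0,10],[0,0,0.2,0,10],[0,0,0.24,0,10],[0,0,0.26,0,10],[0,0,0.26,0,10]]'; python3 to.py .452 -.134 -.022 -170
```

```text
clock: 14.23
tool_pos: [0.4538, -0.1328, -0.0138]
orientation: [180.0, -0.1, -169.1]
force: [-0.2, -0.3, -1.4]
opening: 0.0475
rows [ 0.02  -0.008  0.082] turn 0.0051 clock 14.2333 F [-0.2 -0.3 -1.4] M [ 0.01 -0.    0.08]
```

```bash
python3 -m creep '[[0,0,0.01,0,10],[0,0,0.02,0,10],[0,0,0.03,0,10],[0,0,0.04,0,10],[0,0,0.05,0,10],[0,0,0.06,0,10],[0,0,0.06,0,10],[0,0,0.06,0,10]]'; python3 to.py .452 -.134 -.022 -170;  python3 -m creep '[[0,0,0.005,0,10],[0,0,0.01,0,10],[0,0,0.015,0,10],[0,0,0.02,0,10],[0,0,0.025,0,10],[0,0,0.03,0,10],[0,0,0.03,0,10],[0,0,0.03,0,10]]'; python3 to.py .452 -.134 -.022 -170
```

```text
clock: 14.9
tool_pos: [0.4543, -0.1327, -0.0192]
orientation: [180.0, -0.0, -169.1]
force: [0.8, -0.1, -2.1]
opening: 0.0474
rows [ 0.025 -0.008  0.028] turn 0.0051 clock 14.9 F [ 0.8 -0.1 -2.1] M [0.03 0.03 0.  ]
clock: 15.57
tool_pos: [0.4543, -0.1327, -0.0221]
orientation: [-180.0, 0.0, -169.1]
force: [0.0, -0.8, -0.8]
opening: 0.0477
rows [ 0.025 -0.008 -0.001] turn 0.0051 clock 15.5667 F [ 0.  -0.8 -0.8] M [0.01 0.12 0.01]
```

```bash
python3 -m creep '[[0,0,0.005,0,10],[0,0,0.01,0,10],[0,0,0.015,0,10],[0,0,0.02,0,10],[0,0,0.02,0,10],[0,0,0.02,0,10],[0,0,0.02,0,10],[0,0,0.02,0,10]]'; python3 to.py .452 -.134 -.022 -170
```

```text
clock: 16.23
tool_pos: [0.4545, -0.1328, -0.0227]
orientation: [-180.0, 0.0, -169.0]
force: [-6.9, 2.1, 21.3]
opening: 0.0478
rows [ 0.027 -0.007 -0.007] turn 0.0053 clock 16.2333 F [-6.9  2.1 21.3] M [ 0.96  2.34 -0.08]
```

```bash
python3 -m creep '[[0,0,-0.01,0,47],[0,0,-0.01,0,50],[0,0,-0.01,0,53],[0,0,-0.01,0,56],[0,0,-0.01,0,58],[0,0,-0.01,0,60],[0,0,-0.01,0,60],[0,0,-0.01,0,60]]'; python3 to.py .452 -.134 -.022 -170
python3 - <<'E'
from plant import snapshot
import cv2,numpy as np
a=snapshot("scene")["img"][150:290,330:480].astype(float);a=(255*(a/255)**.6).astype(np.uint8);cv2.imwrite("pics/s14.png",cv2.resize(a,None,fx=4.2,fy=4.2,interpolation=cv2.INTER_CUBIC))
E
```

```text
clock: 16.9
tool_pos: [0.4543, -0.1327, -0.0233]
orientation: [-180.0, -0.0, -169.1]
force: [0.0, -1.2, -0.7]
opening: 0.0597
rows [ 0.025 -0.008 -0.013] turn 0.0051 clock 16.9 F [ 0.  -1.2 -0.7] M [-0.25 -0.13  0.  ]
```

View pics/s14.png

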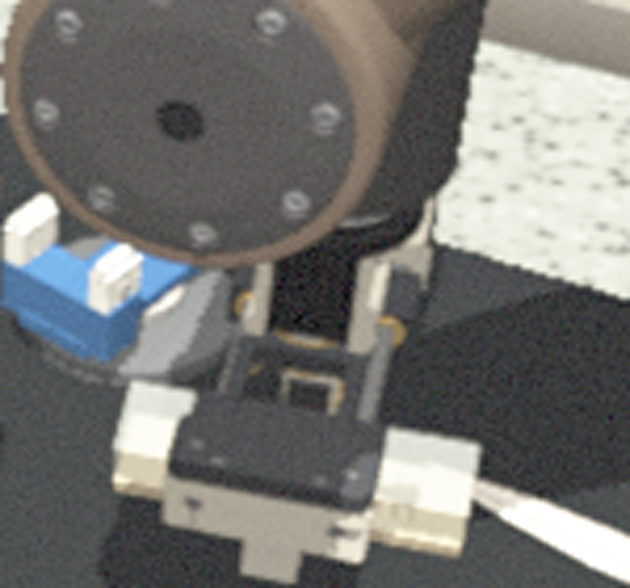

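```bash
python3 -m creep '[[0,0,0,0,52],[0,0,0,0,46],[0,0,0,0,41],[0,0,0,0,37],[0,0,0,0,34],[0,0,0,0,30],[0,0,0,0,20],[0,0,0,0,10]]'; python3 to.py .452 -.134 -.022 -170; python3 -m creep '[[0,0,0,0,10],[0,0,-0.05,0,10],[0,0,-0.15,0,10],[0,0,-0.3,0,10],[0,0,-0.45,0,10],[0,0,-0.6,0,10],[0,0,-0.8,0,10],[0,0,-1,0,10]]'; python3 to.py .452 -.134 -.022 -170
python3 - <<'E'
from plant import snapshot
import cv2,numpy as np
a=snapshot("scene")["img"][100:290,330:480].astype(float);a=(255*(a/255)**.6).astype(np.uint8);cv2.imwrite("pics/s15.png",cv2.resize(a,None,fx=3.15,fy=3.15,interpolation=cv2.INTER_CUBIC))
E
```

```text
clock: 17.62
tool_pos: [0.4542, -0.1327, -0.0232]
orientation: [180.0, -0.0, -169.1]
force: [0.4, -0.4, -2.0]
opening: 0.0421
rows [ 0.024 -0.009 -0.012] turn 0.0051 clock 17.6167 F [ 0.4 -0.4 -2. ] M [-0.01 -0.03  0.01]
clock: 18.28
tool_pos: [0.4537, -0.1327, 0.0779]
orientation: [180.0, -0.0, -169.1]
force: [0.5, -0.3, -2.1]
opening: 0.042
rows [ 0.019 -0.009  0.999] turn 0.0051 clock 18.2833 F [ 0.5 -0.3 -2.1] M [ 0.   -0.08 -0.01]
```

View pics/s15.png

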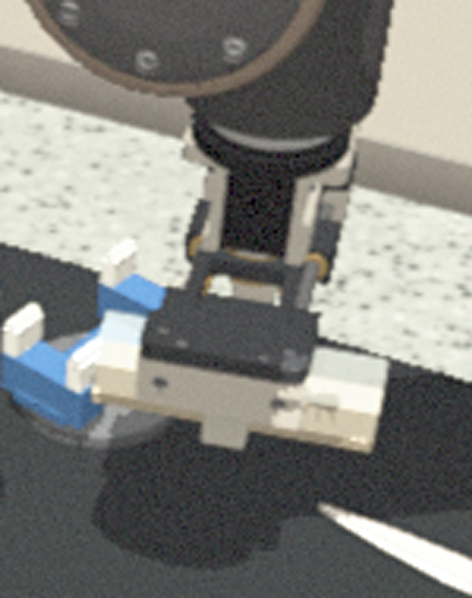

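Run:
```python
from plant import snapshot
import cv2,numpy as np
g=lambda a:(255*(a.astype(float)/255)**.7).astype(np.uint8)
a=g(snapshot("scene")["img"][190:250,350:460]);cv2.imwrite("pics/s16.png",cv2.resize(a,None,fx=7,fy=7,interpolation=cv2.INTER_CUBIC))
a=g(snapshot("top")["img"][230:390,330:450]);cv2.imwrite("pics/t16.png",cv2.resize(a,None,fx=3.7,fy=3.7,interpolation=cv2.INTER_CUBIC))
```

```text
(no output)
```

View pics/s16.png

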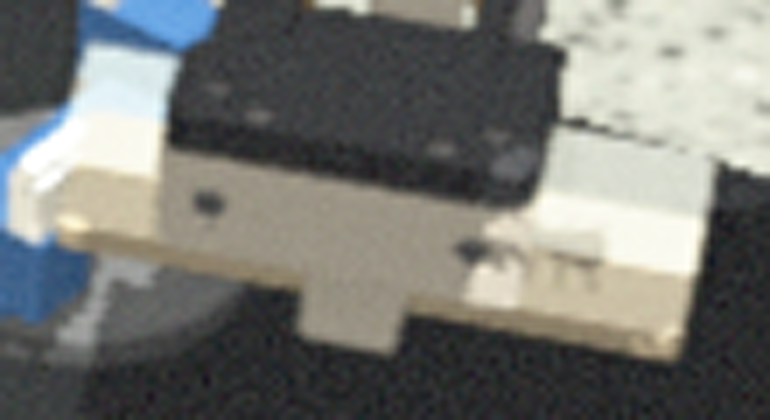

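View pics/t16.png

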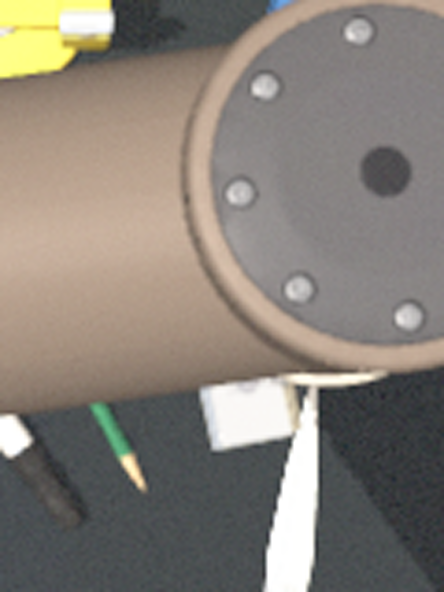

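The top view still shows the beige strip at (295,410) of the crop, and the opening is 42 mm, so the bar is still about 10° off. It leaned on a finger as it fell. I'll set it back down and open wider so it can lie flat.

```bash
python3 -m creep '[[0,0,0.15,0,10],[0,0,0.35,0,10],[0,0,0.55,0,10],[0,0,0.75,0,10],[0,0,0.88,0,10],[0,0,0.95,0,10],[0,0,1,0,10],[0,0,1,0,10]]'; python3 to.py .452 -.134 -.022 -170; python3 -m creep '[[0,0,0,0,48],[0,0,0,0,54],[0,0,0,0,60],[0,0,0,0,66],[0,0,0,0,72],[0,0,0,0,76],[0,0,0,0,76],[0,0,0,0,76]]'; python3 to.py .452 -.134 -.022 -170
python3 - <<'E'
from plant import snapshot
import cv2,numpy as np
g=lambda a:(255*(a.astype(float)/255)**.7).astype(np.uint8)
a=g(snapshot("scene")["img"][220:300,340:450]);cv2.imwrite("pics/s17.png",cv2.resize(a,None,fx=7,fy=7,interpolation=cv2.INTER_CUBIC))
a=g(snapshot("top")["img"][280:380,330:450]);cv2.imwrite("pics/t17.png",cv2.resize(a,None,fx=5,fy=5,interpolation=cv2.INTER_CUBIC))
E
```

```text
clock: 19.1
tool_pos: [0.4537, -0.1329, -0.024]
orientation: [180.0, -0.1, -169.1]
force: [0.2, 0.4, -2.0]
opening: 0.0412
rows [ 0.018 -0.008 -0.02 ] turn 0.0051 clock 19.1 F [ 0.2  0.4 -2. ] M [-0.03 -0.04  0.01]
clock: 19.77
tool_pos: [0.4544, -0.1327, -0.023]
orientation: [-180.0, 0.0, -169.1]
force: [0.8, 0.3, -0.0]
opening: 0.0754
rows [ 0.026 -0.008 -0.01 ] turn 0.0051 clock 19.7667 F [ 0.8  0.3 -0. ] M [0.02 0.   0.01]
```

View pics/s17.png

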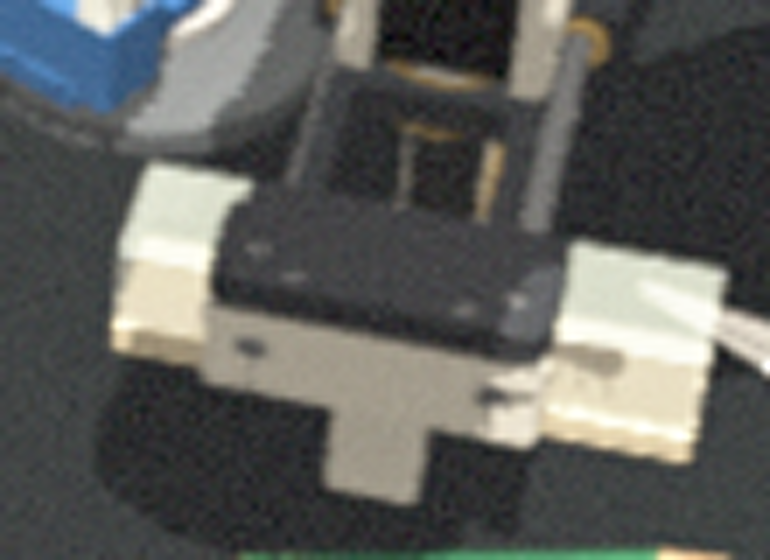

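View pics/t17.png

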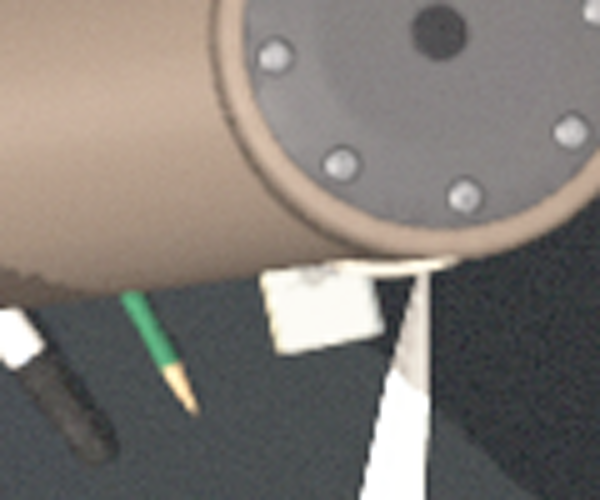

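```bash
python3 -m creep '[[0,0,0,0,66],[0,0,0,0,58],[0,0,0,0,50],[0,0,0,0,44],[0,0,0,0,38],[0,0,0,0,30],[0,0,0,0,20],[0,0,0,0,10]]'; python3 to.py .452 -.134 -.022 -170; python3 -m creep '[[0,0,0,0,10],[0,0,0,0,10],[0,0,-0.1,0,10],[0,0,-0.25,0,10],[0,0,-0.4,0,10],[0,0,-0.6,0,10],[0,0,-0.8,0,10],[0,0,-1,0,10]]'; python3 to.py .568 -.226 .15 -104.5
python3 - <<'E'
from plant import snapshot
import cv2,numpy as np
g=lambda a:(255*(a.astype(float)/255)**.7).astype(np.uint8)
a=g(snapshot("scene")["img"][170:250,350:460]);cv2.imwrite("pics/s18.png",cv2.resize(a,None,fx=7,fy=7,interpolation=cv2.INTER_CUBIC))
a=g(snapshot("top")["img"][280:380,330:450]);cv2.imwrite("pics/t18.png",cv2.resize(a,None,fx=5,fy=5,interpolation=cv2.INTER_CUBIC))
E
```

```text
clock: 20.53
tool_pos: [0.4543, -0.1328, -0.0231]
orientation: [-180.0, 0.0, -169.1]
force: [0.6, -1.0, -1.0]
opening: 0.0356
rows [ 0.025 -0.008 -0.011] turn 0.0051 clock 20.5333 F [ 0.6 -1.  -1. ] M [-0.3  -0.07  0.03]
clock: 21.2
tool_pos: [0.4536, -0.1326, 0.0774]
orientation: [180.0, -0.1, -169.1]
force: [0.7, 0.8, -2.9]
opening: 0.036
rows [-0.945 -1.133 -0.727] turn -0.3588 clock 21.2 F [ 0.7  0.8 -2.9] M [-0.02 -0.09  0.02]
```

View pics/s18.png

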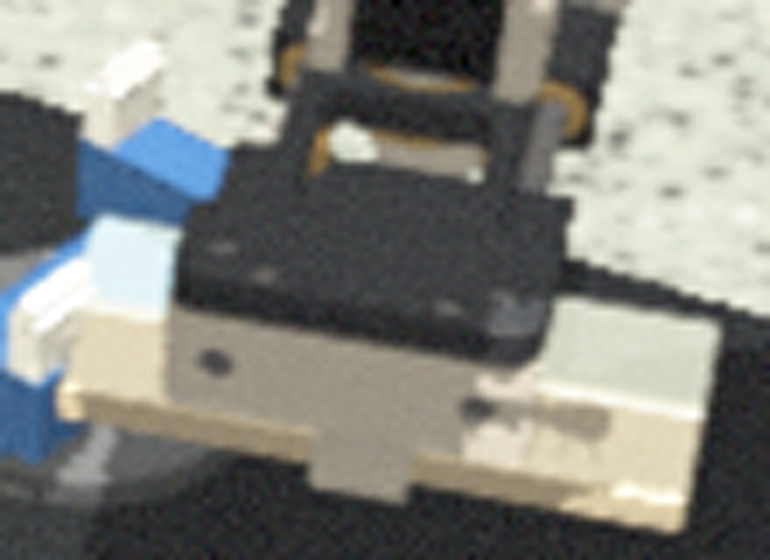

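View pics/t18.png

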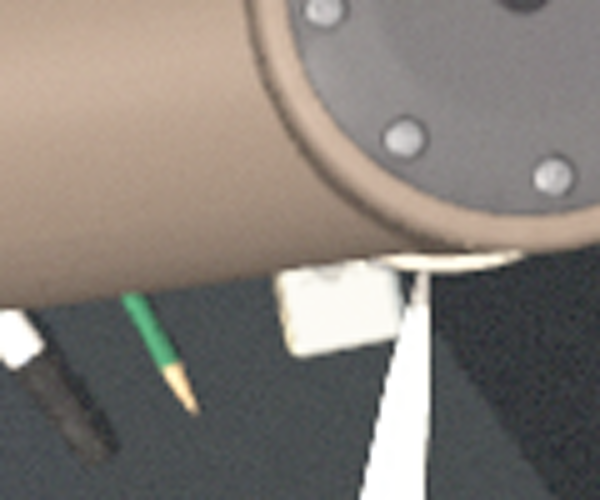

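Run:
```python
from h import *
s=pickle.load(open("s0.pkl","rb"))["scene"]
A=p2w(s,359.3,229.3,.1005);B=p2w(s,447.9,246,.1005)
d=(A-B)[:2];L=np.linalg.norm(d);u=d/L;ang=np.degrees(np.arctan2(u[1],u[0]))
n=np.array([u[1],-u[0]])
c=(A+B)[:2]/2+.018*n
print(A,B,L,ang,"centre",c,"tool .4536 -.1326 off along",(c-[.4536,-.1326])@u,"across",(c-[.4536,-.1326])@n)
```

```text
[ 0.52180359 -0.10020592  0.1005    ] [ 0.37486751 -0.12819703  0.1005    ] 0.14957845731919253 10.785534855110708 centre [ 0.45170395 -0.1318835 ] tool .4536 -.1326 off along -0.0017284745369311807 across -0.0010586598203809543
```

```bash
python3 -m creep '[[0,0,-0.1,0,10],[-0.04,-0.05,-0.25,-0.02,10],[-0.12,-0.14,-0.35,-0.05,10],[-0.2,-0.24,-0.4,-0.09,10],[-0.28,-0.34,-0.4,-0.12,10],[-0.36,-0.44,-0.4,-0.15,10],[-0.44,-0.53,-0.4,-0.18,10],[-0.5,-0.6,-0.4,-0.2,10]]'; python3 to.py .568 -.226 .11 -104.5
```

```text
clock: 21.97
tool_pos: [0.5147, -0.1825, 0.1156]
orientation: [179.9, -0.0, -132.8]
force: [-0.1, -0.7, -1.8]
opening: 0.0361
rows [-0.043 -0.687  0.055] turn -0.1573 clock 21.9667 F [-0.1 -0.7 -1.8] M [ 0.01 -0.02 -0.01]
```

```bash
python3 -m creep '[[-0.01,-0.1,0,-0.03,10],[-0.01,-0.22,0,-0.06,10],[-0.02,-0.34,0,-0.09,10],[-0.03,-0.46,0,-0.12,10],[-0.03,-0.58,0,-0.14,10],[-0.03,-0.68,0,-0.157,10],[-0.03,-0.68,0,-0.157,10],[-0.03,-0.68,0,-0.157,10]]'; python3 to.py .568 -.226 .056 -104.5
python3 - <<'E'
from plant import snapshot
import cv2,numpy as np
g=lambda a:(255*(a.astype(float)/255)**.7).astype(np.uint8)
a=g(snapshot("scene")["img"][120:260,280:450]);cv2.imwrite("pics/s19.png",cv2.resize(a,None,fx=4.2,fy=4.2,interpolation=cv2.INTER_CUBIC))
a=g(snapshot("top")["img"][170:310,350:510]);cv2.imwrite("pics/t19.png",cv2.resize(a,None,fx=4,fy=4,interpolation=cv2.INTER_CUBIC))
E
```

```text
clock: 22.63
tool_pos: [0.5657, -0.2263, 0.1152]
orientation: [179.9, 0.0, -104.9]
force: [-0.9, 0.1, -2.5]
opening: 0.0356
rows [-0.009 -0.023  0.592] turn -0.0025 clock 22.6333 F [-0.9  0.1 -2.5] M [ 0.05  0.14 -0.04]
```

View pics/s19.png

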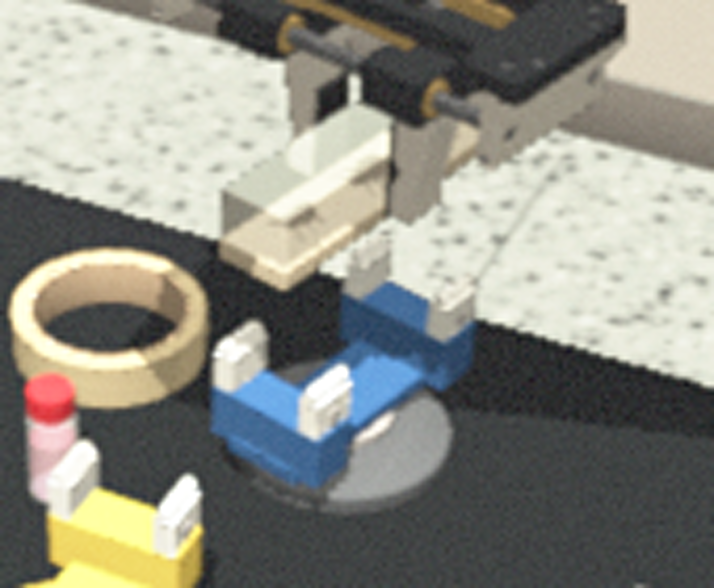

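View pics/t19.png

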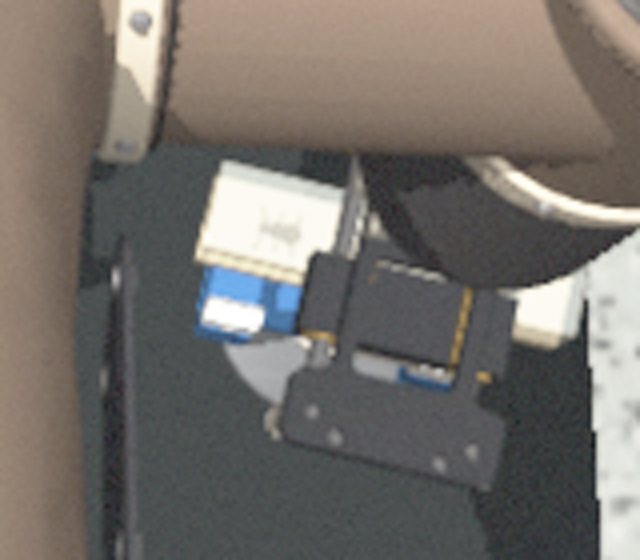

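```bash
python3 -m creep '[[0,-0.02,0.08,0,10],[0,-0.02,0.16,0,10],[0,-0.02,0.24,0,10],[0,-0.02,0.32,0,10],[0,-0.02,0.4,0,10],[0,-0.02,0.48,0,10],[0,-0.02,0.5,0,10],[0,-0.02,0.5,0,10]]'; python3 to.py .568 -.226 .0319 -104.5
python3 - <<'E'
from plant import snapshot
import cv2,numpy as np
g=lambda a:(255*(a.astype(float)/255)**.7).astype(np.uint8)
a=g(snapshot("scene")["img"][150:260,310:420]);cv2.imwrite("pics/s20.png",cv2.resize(a,None,fx=5.4,fy=5.4,interpolation=cv2.INTER_CUBIC))
E
```

```text
clock: 23.4
tool_pos: [0.5678, -0.2268, 0.0657]
orientation: [179.9, -0.0, -104.8]
force: [0.4, 0.8, -1.9]
opening: 0.0355
rows [-0.009 -0.001  0.338] turn -0.0018 clock 23.4 F [ 0.4  0.8 -1.9] M [ 0.03  0.09 -0.02]
```

View pics/s20.png

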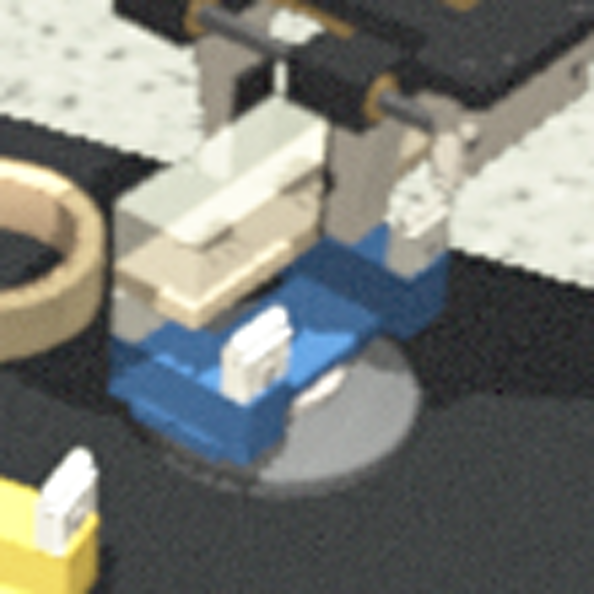

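```bash
python3 -m creep '[[-0.005,0,0.02,0,10],[-0.005,0,0.04,0,10],[-0.005,0,0.06,0,10],[-0.005,0,0.08,0,10],[-0.005,0,0.1,0,10],[-0.005,0,0.11,0,10],[-0.005,0,0.12,0,10],[-0.005,0,0.12,0,10]]'; python3 to.py .568 -.226 .0319 -104.5
```

```text
clock: 24.12
tool_pos: [0.5684, -0.2264, 0.0546]
orientation: [180.0, -0.0, -104.8]
force: [0.9, -0.0, -1.6]
opening: 0.0356
rows [-0.003  0.005  0.227] turn -0.0018 clock 24.1167 F [ 0.9 -0.  -1.6] M [ 0.02  0.12 -0.02]
```

```bash
python3 -m creep '[[0,0,0.01,0,10],[0,0,0.02,0,10],[0,0,0.03,0,10],[0,0,0.04,0,10],[0,0,0.05,0,10],[0,0,0.06,0,10],[0,0,0.06,0,10],[0,0,0.06,0,10]]'; python3 to.py .568 -.226 .0319 -104.5
```

```text
clock: 24.78
tool_pos: [0.5685, -0.2264, 0.0488]
orientation: [180.0, -0.0, -104.8]
force: [0.2, 0.3, -1.6]
opening: 0.0358
rows [-0.003  0.006  0.169] turn -0.0018 clock 24.7833 F [ 0.2  0.3 -1.6] M [ 0.04  0.06 -0.01]
```

```bash
python3 -m creep '[[0,0,0.01,0,10],[0,0,0.02,0,10],[0,0,0.03,0,10],[0,0,0.04,0,10],[0,0,0.05,0,10],[0,0,0.06,0,10],[0,0,0.07,0,10],[0,0,0.07,0,10]]'; python3 to.py .568 -.226 .0319 -104.5
```

```text
clock: 25.45
tool_pos: [0.5684, -0.2264, 0.0416]
orientation: [180.0, -0.0, -104.8]
force: [-0.3, -0.3, -2.1]
opening: 0.0357
rows [-0.003  0.005  0.097] turn -0.0018 clock 25.45 F [-0.3 -0.3 -2.1] M [-0.03  0.09  0.04]
```

In the slot with no side force. I'll lower the last ~9 mm gently.

```bash
python3 -m creep '[[0,0,0.01,0,10],[0,0,0.02,0,10],[0,0,0.03,0,10],[0,0,0.04,0,10],[0,0,0.05,0,10],[0,0,0.06,0,10],[0,0,0.07,0,10],[0,0,0.075,0,10]]'; python3 to.py .568 -.226 .0319 -104.5;  python3 -m creep '[[0,0,0.003,0,10],[0,0,0.006,0,10],[0,0,0.009,0,10],[0,0,0.012,0,10],[0,0,0.015,0,10],[0,0,0.015,0,10],[0,0,0.015,0,10],[0,0,0.015,0,10]]'; python3 to.py .568 -.226 .0319 -104.5
```

```text
clock: 26.12
tool_pos: [0.5685, -0.2264, 0.0342]
orientation: [180.0, -0.0, -104.8]
force: [1.1, -0.1, -1.9]
opening: 0.0363
rows [-0.003  0.006  0.023] turn -0.0018 clock 26.1167 F [ 1.1 -0.1 -1.9] M [0.01 0.11 0.  ]
clock: 26.78
tool_pos: [0.5685, -0.2265, 0.0329]
orientation: [180.0, -0.0, -104.8]
force: [-0.6, 0.7, -1.9]
opening: 0.0357
rows [-0.003  0.006  0.01 ] turn -0.0018 clock 26.7833 F [-0.6  0.7 -1.9] M [-0.    0.06 -0.01]
```

```bash
python3 -m creep '[[0,0,0.003,0,10],[0,0,0.006,0,10],[0,0,0.009,0,10],[0,0,0.012,0,10],[0,0,0.012,0,10],[0,0,0.012,0,10],[0,0,0.012,0,10],[0,0,0.012,0,10]]'; python3 to.py .568 -.226 .0319 -104.5
python3 - <<'E'
from plant import snapshot
import cv2,numpy as np
g=lambda a:(255*(a.astype(float)/255)**.7).astype(np.uint8)
a=g(snapshot("scene")["img"][150:260,310:420]);cv2.imwrite("pics/s21.png",cv2.resize(a,None,fx=5.4,fy=5.4,interpolation=cv2.INTER_CUBIC))
E
```

```text
clock: 27.45
tool_pos: [0.5686, -0.2264, 0.0319]
orientation: [-180.0, -0.0, -104.8]
force: [-1.6, 1.2, 2.6]
opening: 0.0361
rows [-0.003  0.006 -0.   ] turn -0.0018 clock 27.45 F [-1.6  1.2  2.6] M [ 0.39  0.65 -0.06]
```

View pics/s21.png

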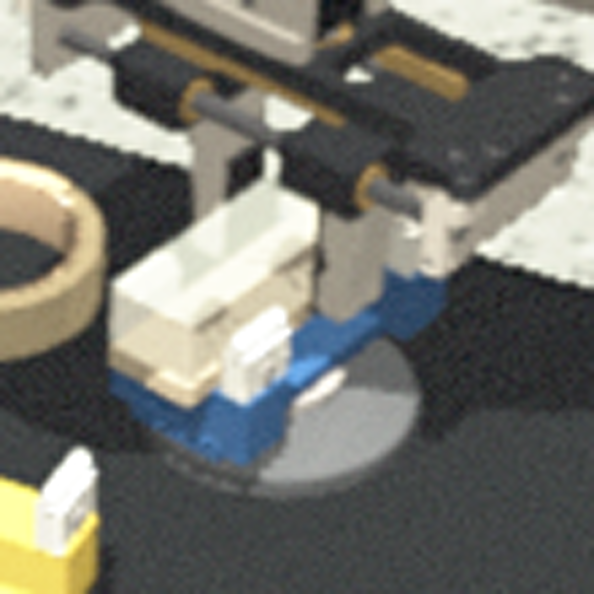

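```bash
python3 -m creep '[[0,0,0.003,0,10],[0,0,0.005,0,10],[0,0,0.005,0,10],[0,0,0.005,0,10],[0,0,0.005,0,10],[0,0,0.005,0,10],[0,0,0.005,0,10],[0,0,0.005,0,10]]'; python3 to.py .568 -.226 .0319 -104.5
```

```text
clock: 28.17
tool_pos: [0.5685, -0.2265, 0.0319]
orientation: [-180.0, -0.0, -104.8]
force: [-3.0, 1.7, 6.2]
opening: 0.0359
rows [-0.003  0.006 -0.   ] turn -0.0017 clock 28.1667 F [-3.   1.7  6.2] M [0.84 1.25 0.02]
```

Fully down: 6 N of contact force and the height no longer changes. Now I'll release and withdraw.

```bash
python3 -m creep '[[0,0,0,0,38],[0,0,0,0,42],[0,0,0,0,48],[0,0,0,0,55],[0,0,0,0,62],[0,0,0,0,66],[0,0,0,0,66],[0,0,0,0,66]]'; python3 to.py .568 -.226 .0319 -104.5; python3 -m creep '[[0,0,-0.05,0,66],[0,0,-0.15,0,66],[0,0,-0.3,0,66],[0,0,-0.45,0,66],[0,0,-0.6,0,66],[0,0,-0.75,0,66],[0,0,-0.9,0,66],[0,0,-1,0,66]]'; python3 -m creep '[[0.1,0.1,-0.1,0,66],[0.25,0.25,-0.2,0,66],[0.4,0.4,-0.3,0,66],[0.55,0.55,-0.4,0,66],[0.7,0.7,-0.5,0,66],[0.85,0.85,-0.5,0,66],[1,1,-0.5,0,66],[1,1,-0.5,0,66]]'
python3 - <<'E'
from plant import snapshot
import cv2,numpy as np,pickle
d={}
g=lambda a:(255*(a.astype(float)/255)**.7).astype(np.uint8)
for n in("scene","top"):
  d[n]=snapshot(n)
pickle.dump(d,open("s1.pkl","wb"))
a=cv2.resize(g(d["scene"]["img"][150:260,300:420]),(540,495),interpolation=cv2.INTER_CUBIC)
cv2.imwrite("pics/s22.png",a);cv2.imwrite("pics/t22.png",d["top"]["img"])
E
```

```text
clock: 28.83
tool_pos: [0.5686, -0.2265, 0.0311]
orientation: [180.0, 0.0, -104.8]
force: [0.5, 1.2, -0.1]
opening: 0.0659
rows [-0.003  0.007 -0.008] turn -0.0018 clock 28.8333 F [ 0.5  1.2 -0.1] M [-0.    0.06  0.  ]
clock: 29.5
tool_pos: [0.5693, -0.2267, 0.1339]
orientation: [-179.8, 0.0, -104.8]
force: [1.1, 0.2, 0.5]
opening: 0.066
clock: 30.17
tool_pos: [0.443, -0.2986, 0.1819]
orientation: [180.0, 0.0, -104.9]
force: [0.1, -0.0, -1.5]
opening: 0.066
```

View pics/s22.png

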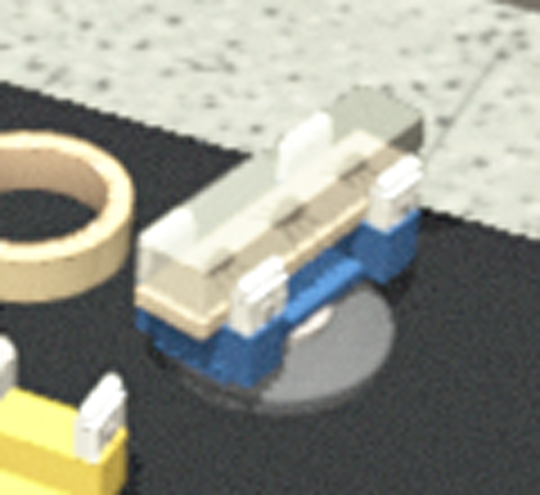

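View pics/t22.png

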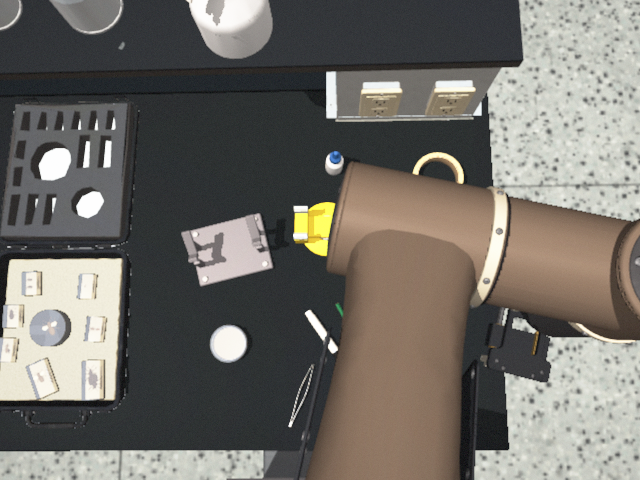

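Run:
```python
from h import *
s=pickle.load(open("s1.pkl","rb"))["scene"]
p=p2w(s,300+207/4.5,150+336/4.5,.055)[:2]
a=np.radians(75.2);u=np.array([np.cos(a),np.sin(a)]);n=np.array([u[1],-u[0]])
print("bar centre est",p-u*.075+n*.018)
s0=pickle.load(open("s0.pkl","rb"));s=s0["top"]
h=cv2.cvtColor(s["img"],cv2.COLOR_BGR2HSV)
# foot disc extremes from crop c4 (8x,7y, origin 390,205), foot top ~6-10 mm
f=lambda q:(390+q[0]/8,205+q[1]/7)
P=np.array([(340,487),(150,400),(230,465),(430,470),(480,443),(400,108),(470,150),(510,190)],float)
for z in(.006,.010):
  W=np.array([p2w(s,*f(q),z)[:2] for q in P]);A=np.c_[2*W,np.ones(len(W))];x=np.linalg.lstsq(A,(W**2).sum(1),rcond=None)[0]
  print(z,x[:2],np.sqrt(x[2]+x[0]**2+x[1]**2))
```

```text
bar centre est [ 0.56711214 -0.2277602 ]
0.006 [ 0.56880624 -0.22577923] 0.052440980950369406
0.01 [ 0.56815575 -0.22508761] 0.05224214509033394
```

Run:
```python
from plant import workorder
print(workorder.close_job())
```

```text
the job is handed in; nothing more can be done
None
```

The bar is on the blue cradle's bed between both pairs of cheeks, clear face up and released, and I handed the job in at about 30 s. The hand-in reported no verdict.

**What I did:** The moves can't tilt the tool, so I gripped the tilted bar with the tool vertical and lifted it straight off the rack. I set it on free bench so it could tip flat, regripped it at 36 mm, and aligned it with the cradle by camera (slot at about 75°). Then I lowered it until it touched the bed, let go and moved clear.

**Last checks:**
- **Insertion:** There was no side force on the way down. The bar met the bed at the predicted height with about 6 N.
- **Centring:** In the final view the bar's centre is about 3 mm from the swivel axis.
- **Bystanders:** The dropper and petri dish look unmoved in the last top view. The vial was hidden behind the arm there, but I never worked near it.

**What failed or disagreed:**
- **First grasp:** It slipped off because the visible fingertips sit about 27 mm above the reported TCP. Bar contact with the bench at a reported -22 mm agreed with this, so I corrected for it.
- **First release on the bench:** The bar leaned on a finger and stayed about 10° off flat. I put it back down and opened wider, and it then lay flat.

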